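# Check-weigh a pulley block on the hanging spring scale

### The arm

A 6-joint arm with a two-finger parallel gripper is mounted at the origin on the work surface. World frame = base frame: x ahead of the robot, y to its left, z up, the work surface at z = 0. Lengths are in mm, angles in rad, forces in N, time in s.
With the tool pointing down it reaches from about 275 to 1000 mm from the base axis. Payload 8.4 kg.
Tool frame: the origin (TCP) lies midway between the tips of the shut fingers; the grasp point (between the pads) lies 19 mm behind it; y points along the fingers, z is the direction in which the jaws open and shut, and the axes are right-handed (so a half turn about y gives the same grasp; the last joint's range is limited). The gripper opens to 85 mm and grips with 20 to 120 N. Pads are 22 mm wide; open, the fingers measure 114 mm over their backs; the gripper's body (76 mm by 85 mm) begins 54 mm behind the grasp point. The pads swing forward as they close: fully open they stand 13 mm farther back than shut.
Start: joints at [-1.11, 0.353, 1.633, -0, 1.155, -0.002], TCP at [279.034, -559.257, 231.281] pointing down, gripper open.
Joint ranges: [-2.63, 2.63], [-0.92, 2.1], [0.06, 2.66], [-1.3, 4.44], [0, 2.69], [-3.02, 3.02]. Speed limits (rad/s): [2.22, 2.22, 2.79, 3.14, 3.14, 3.14].

### API

Orientations are given as [roll, pitch, yaw] about the fixed x, y, z axes, in that order (R = Rz(yaw) Ry(pitch) Rx(roll)).
In Python, from rig import r, imaging gives the robot as it stands. The module is installed in compiled form; this text tells all that it offers.
- The arm moves only by the tool send_rows, never from a script. Its argument "series" is a list of rows, each a list of 6 numbers: the shift along the tool's x, y, z in m, then the turn, a rotation vector about the tool's x, y, z in degrees. In form: [[dx, dy, dz, ax, ay, az], ...]. A call has 1 to 8 rows; each row shifts and turns the commanded pose from where the row before left it, along the tool's axes as they then stand; what a row does not reach is not made up. A row lasts 1/10 s, in which the tool goes at most 50 mm and 8.59 degrees, less where a joint would pass 70% of its speed; a pose out of reach is approached as far as the arm can. A call is refused whole if a number of a shift passes 0.05 or a number of a turn 8.59, either way. A call with a gripper value outside its range is refused whole. "gripper" is the opening, from 0 (shut) to 1 (fully open), set as the call begins (left out, the last holds). The fingers move at their own pace and stop on an object; "squeeze" is the grip in N (left out, the last holds). Time passes only in rows, so rows that do not move let the fingers close. It gives the time, the measured TCP pose, the force and the opening at its end, in the units of the state.
- r.sense(): the state, without advancing time (a new reading comes with each control period).
- imaging.grab_frame(name): name is "side" or "top" or "wrist"; returns a dict with "frame" (480x640x3 uint8, red, green, blue), "depth" (480x640 float32, mm along the optical axis (not along the pixel's ray), 0 where there is no reading), "intrinsics" (3x3 intrinsics, pixels), "origin" and "rotation" of the camera in the world. Camera axes: x right, y down, z forward; pixel columns grow to the right and rows downward; lengths in mm; the calibration is good to about 2 mm. A picture is of the moment at which its call begins.
- r.sign_off(): hands the job in, once; it reports no verdict.
The state is a dict: "clock": time; "qpos": joint angles; "qvel": joint speeds; "joint_efforts": joint torques, N m; "eef_pos": TCP position; "tcp_rot": TCP orientation; "contact_force": force on the tool from outside, world axes, zero at the start; "wrist_torque": the same for the moment, N m; "opening": opening from 0.0 (shut) to 1.0 (fully open).
Only numpy, scipy, OpenCV 4.12 (cv2) and the standard library are available. Lean on these libraries where they do the work, as an engineer would, in place of code of your own. Each camera call takes 0.05 s, during which the arm holds its last target.

### The job

Check-weigh the pulley block from the cardboard tray: hang it by its eye on the hook of the spring scale, letting the spring take the whole weight slowly so that the hook neither drops nor jumps when you let go, and leave it hanging untouched and still for at least a second so that the scale can be read. Then take hold of it again, lift it gently off the hook without jerking the scale, and set it down upright in the blue tray. Leave everything else where it is.

Things in the scene. Friction and masses are not known exactly. Their poses are not given: they have to be found in the camera images.
- block: Pulley block to be weighed, standing upright: two aluminium side plates with a yellow sheave between, steel head, dark collar (20 mm diameter, up to 92 mm high) and an upright steel eye on top (up to 144 mm). Mass not known: anywhere from 0.18 to 0.77 kg, balanced about its vertical middle line. Origin: centre of its flat foot, z up. Both x directions are alike.
- block_grip (a point): Middle of the side plates, 40 mm above the foot. The plates' outer faces (to grip) are flat, 32 mm apart along the block's y. The plates are 60 mm wide along x up to 50 mm height, then rounded, ending 72 to 80 mm high. Since the eye stands above and the scale hangs over the hook, it is best held with the hand slanting in along the block's x (about 40 degrees from vertical), a little in front of the middle.
- block_eye (a point): Inside top of the eye's opening, where a hook carries it: 137 mm above the foot, on the middle line. The eye lies in the block's y-z plane (one goes through it along x): opening from 99 to 137 mm high and 24 mm wide, bar 7 mm thick.
- stand: Scale stand, fixed. Origin: on the counter plumb below the hook, +x towards the post. Grey base plate 12 mm thick, 170 mm wide (y), from x -35 to +195 mm; post 22 mm thick at x = +150 mm; arm 498 to 518 mm high. From it hangs the tubular spring scale, 36 mm thick: green housing, clear window, aluminium cap with its lower edge 303 mm high, then the hook.
- hook (a joint): How far the hook is pulled down, in m: 0 empty (upper stop), at most 0.085. Spring 100 N/m (0.5 kg pulls it down 49 mm), lightly damped. The hook only slides up and down; it does not swing or turn. A red disc in the window moves with it. Delicate: it must never move at 0.08 m/s or more, nor the scale be loaded or pushed with 12 N.
- hook_seat (a point): Lowest point of the inside of the hook, where the eye's bar comes to rest; 245 mm above the counter when empty; moves with the hook. The hook is 6 mm steel wire bent in the stand's x-z plane, inside about 26 mm wide, the wire going 6 mm below the seat; its back bend reaches x = +20 mm and joins the straight shank on the axis 50 mm above the seat.
- hook_tip (a point): End of the hook's upturned tip, 18 mm in front of the seat (stand's -x) and 19 mm above it. The hook is open to -x: the entry lies between this tip and the shank above and behind it, about 30 mm clear.
- in_tray: Cardboard tray with the incoming goods, fixed, 230 (x) by 160 (y) mm, rim 22 mm high, walls 4 mm and floor 4 mm thick. Origin: centre of its underside on the counter.
- out_tray: Blue plastic tray for weighed goods, empty, fixed, 230 (x) by 160 (y) mm, rim 22 mm high, walls 4 mm and floor 4 mm thick. Origin: centre of its underside on the counter.
- sheave: Bystander: loose yellow sheave wheel lying in the cardboard tray beside the block, 55 mm diameter, 17 mm high. Origin: centre of its underside.
- carton: Bystander: closed carton 130 by 100 mm, 75 mm high. Origin: centre of its underside.
- tape: Bystander: roll of orange tape lying flat, 96 mm diameter, 48 mm high. Origin: centre of its underside.
- shackle: Bystander: steel shackle lying flat beside the stand, about 60 by 60 mm, 10 mm high. Origin: at counter height in its middle.

How it is judged (in metres and radians):
On the way, in this order (a step that is already met when the one before it is completed fails the run):
1. the block hangs from the hook by its eye, let go and untouched, block and hook at rest, for 1 s (contact force between block and stand above 1.2 N and value of joint hook above 0.012 m and horizontal distance between block_eye and hook_seat below 0.012 m and height (world z) of block above 0.02 m and linear speed of block below 0.03 m/s and velocity of joint hook between -0.012 and 0.012 m/s and contact force between block and the fingers below 0.05 N and contact force between block and the arm below 0.05 N), for 1 s.
2. the block is held off the hook, in the gripper, and the hook is back at zero (contact force between block and the fingers above 1 N and contact force between block and stand below 0.05 N and value of joint hook below 0.005 m and horizontal distance between block_eye and hook_seat above 0.04 m), for 0.1 s.
At the end, for the whole second after the job is handed in: The block stands upright (within 5 degrees) with its foot flat on the floor of the blue tray (within 4 mm of it), inside the rim, released and at rest; the hook is empty and back at zero (within 5 mm) (x of block in the frame of out_tray between -0.111 and 0.111 m and y of block in the frame of out_tray between -0.076 and 0.076 m and z of block in the frame of out_tray below 0.008 m and angle between block's own z axis and vertical below 0.09 rad and linear speed of block below 0.02 m/s and value of joint hook below 0.005 m and contact force between block and the fingers below 0.05 N and contact force between block and the arm below 0.05 N); the robot touches nothing.
It fails at once if the hook moves faster than 0.08 m/s (dropped, jumped or snatched load) (velocity of joint hook above 0.08 m/s or velocity of joint hook below -0.08 m/s).
It fails at once if the scale or its stand is loaded or pushed with more than 12 N (contact force between stand and anything else above 12 N).
It fails at once if the block falls or is thrown (faster than 0.45 m/s while not held) (linear speed of block above 0.45 m/s and contact force between block and the fingers below 0.05 N).
It fails at once if the loose sheave, carton, tape or shackle is moved more than 15 mm (distance of any of sheave, carton, tape, shackle from where it was at the start of the episode above 0.015 m).
It also fails if it takes over 72 s, if anything falls off the work surface, if the arm or the gripper's body presses on something with over 40 N, if the wrist force passes 120 N, or if a joint passes its speed limit or range.

## Working session

There is one attempt and no reset: what is moved stays moved. The work goes in short steps, Python scripts to look and compute and a tool call to move; the robot and the scene stay as the last step left them, time stands still between calls to the robot, and variables do not carry over. Pictures are saved under pics/ and viewed, and the job is handed in when it is done.

Besides the shell and the picture viewer there is one more tool, called after "Call:" as name(argument=value, ...) on one line, values as JSON. send_rows: Moves the arm, as the interface text tells. Its arguments: {"type":"object","properties":{"series":{"type":"array","items":{"type":"array","items":{"type":"number"}}},"gripper":{"type":"number"},"squeeze":{"type":"number"}},"required":["series"]}

```bash
mkdir -p pics
cat > h.py <<'E'
from rig import r, imaging
import numpy as np, cv2
from scipy.spatial.transform import Rotation as R
def shot(n,fn):
    f=imaging.grab_frame(n); cv2.imwrite('pics/'+fn+'.png',f['frame'][:,:,::-1]); np.savez('pics/'+fn+'.npz',**f); return f
def load(fn): return np.load('pics/'+fn+'.npz')
def pt(f,u,v,d=None):
    K=f['intrinsics']; d=f['depth'][int(v),int(u)] if d is None else d
    p=np.array([(u-K[0,2])/K[0,0]*d,(v-K[1,2])/K[1,1]*d,d]); return f['rotation']@p+f['origin']
def cloud(f):
    K=f['intrinsics'];d=f['depth'];v,u=np.mgrid[0:480,0:640]
    p=np.stack([(u-K[0,2])/K[0,0]*d,(v-K[1,2])/K[1,1]*d,d],-1); return p@f['rotation'].T+f['origin']
def proj(f,P):
    q=f['rotation'].T@(np.array(P)-f['origin']); q=f['intrinsics']@q; return q[:2]/q[2]
E
python3 - <<'E'
from h import *
print(r.sense())
for n in ['side','top','wrist']:
    f=shot(n,n+'0'); print(n,f['origin'],f['rotation'],f['intrinsics'])
E
```

```text
{'clock': 0.0, 'qpos': array([-1.11039901e+00,  3.53681466e-01,  1.63409431e+00,  2.23387150e-06,
        1.15519362e+00, -2.39247090e-03]), 'qvel': array([-0.00012058,  0.00033462,  0.00085155, -0.00023295, -0.0008059 ,
       -0.00050117]), 'joint_efforts': array([-5.04972428e-03, -6.05261636e+01, -3.42075098e+01, -1.94483837e-04,
        9.32304858e-03,  1.83598792e-05]), 'eef_pos': array([ 278.83270764, -558.84887961,  230.55790573]), 'tcp_rot': array([-1.57217306e+00,  5.33627208e-06, -2.67880377e+00]), 'contact_force': array([0.8992139 , 0.32667526, 0.16183228]), 'wrist_torque': array([-0.01252671, -0.04385602, -0.02062929]), 'opening': 1.0036965857087108}
side [501.09877158 880.7395216  842.14163751] [-2.26838355 -0.01591896 -3.00451837] [[566.23135261   0.         323.03737896]
 [  0.         566.23135261 237.4141947 ]
 [  0.           0.           1.        ]]
top [ 465.22156245   56.63204705 1000.49161773] [-3.0164826   0.01414449 -1.55152296] [[519.10895126   0.         321.03584721]
 [  0.         519.10895126 235.25050368]
 [  0.           0.           1.        ]]
wrist [ 337.93858667 -528.95540455  373.10126073] [ 2.87578207e+00  1.89511977e-03 -1.10876331e+00] [[355.52228828   0.         319.67224658]
 [  0.         355.52228828 233.47799887]
 [  0.           0.           1.        ]]
```

```bash
python3 - <<'E'
s=open('h.py').read()
s=s.replace("f['rotation']@p","RM(f)@p").replace("f['rotation'].T","RM(f).T")
s+="\ndef RM(f): return R.from_euler('xyz',f['rotation']).as_matrix()\n"
open('h.py','w').write(s)
E
python3 - <<'E'
from h import *
s=r.sense(); print(R.from_euler('xyz',s['tcp_rot']).as_matrix().round(3))
for n in ['side0','top0']:
    f=load(n); print(n, proj(f,[0,0,0]),proj(f,s['eef_pos']))
E
```

```text
[[-0.895 -0.001  0.446]
 [-0.446  0.001 -0.895]
 [ 0.    -1.    -0.001]]
side0 [616.65082684 303.79420665] [480.20664019  74.11121397]
top0 [355.39487506 561.77976616] [763.61633262 442.52761892]
```

View pics/side0.png

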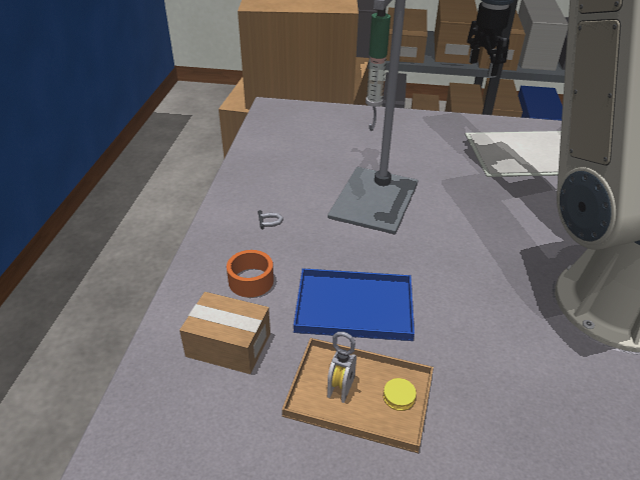

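View pics/top0.png

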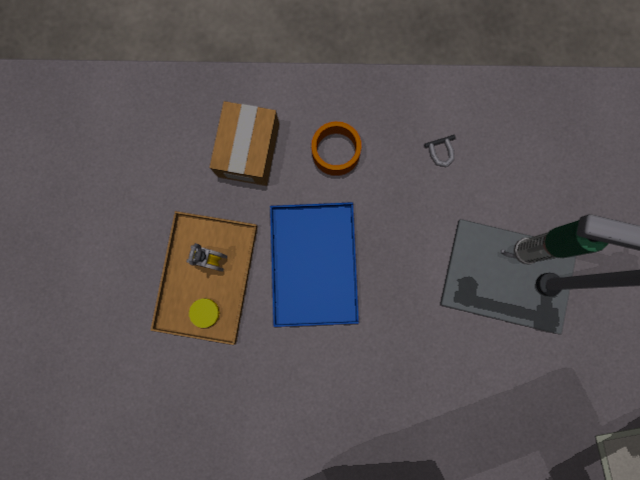

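View pics/wrist0.png

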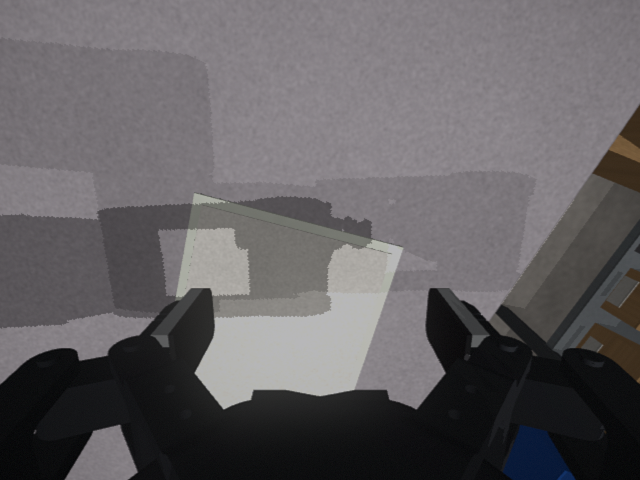

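Run:
```python
from h import *
f=load('top0')['frame'][:,:,::-1]
cv2.imwrite('pics/c1.png',cv2.resize(f[200:350,420:640],None,fx=3.6,fy=3.6,interpolation=cv2.INTER_CUBIC))
cv2.imwrite('pics/c2.png',cv2.resize(f[190:350,140:370],None,fx=3.4,fy=3.4,interpolation=cv2.INTER_CUBIC))
f=load('side0')['frame'][:,:,::-1]
cv2.imwrite('pics/c3.png',cv2.resize(f[0:240,300:460],None,fx=2.5,fy=2.5,interpolation=cv2.INTER_CUBIC))
cv2.imwrite('pics/c4.png',cv2.resize(f[320:460,270:450],None,fx=4,fy=4,interpolation=cv2.INTER_CUBIC))
```

```text
(no output)
```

View pics/c1.png

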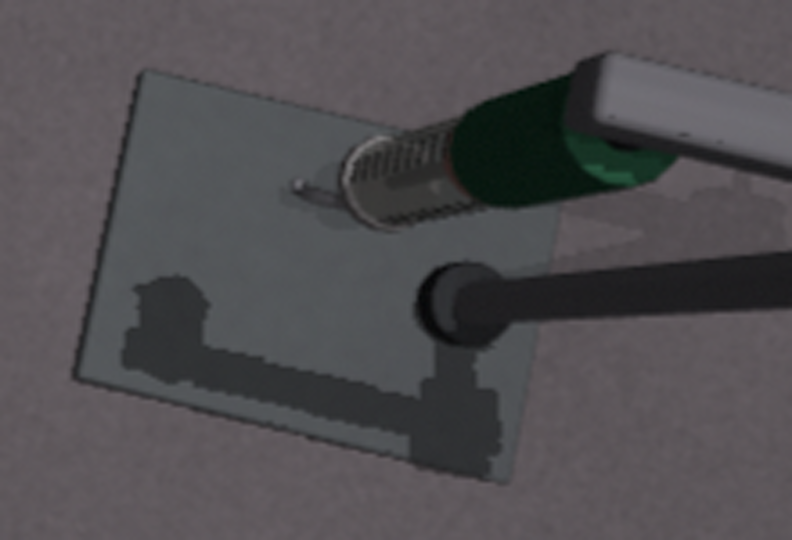

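View pics/c2.png

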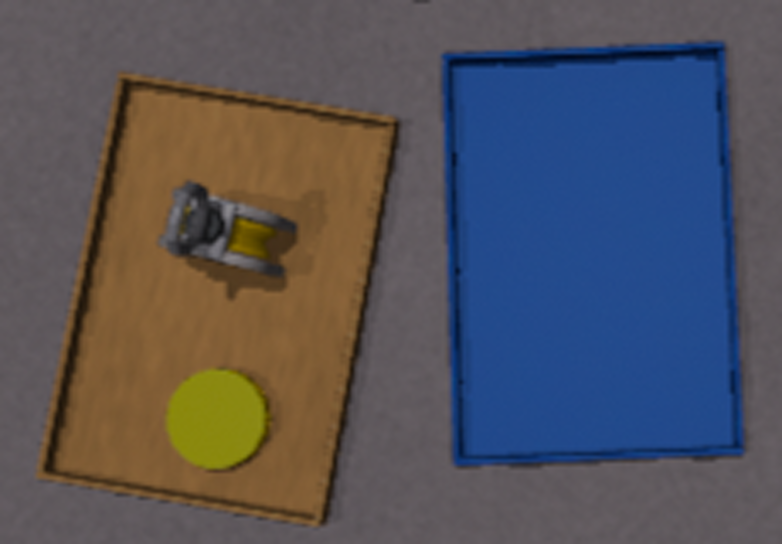

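View pics/c3.png

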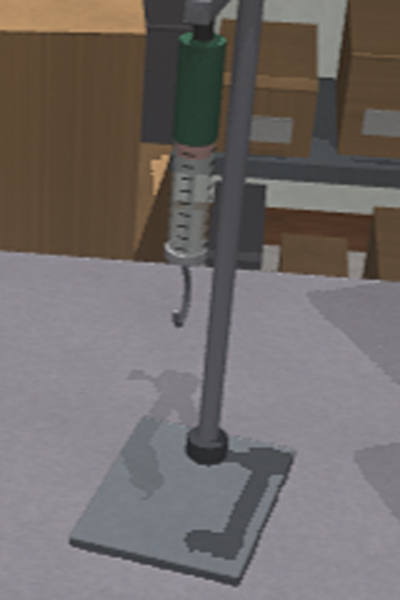

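View pics/c4.png

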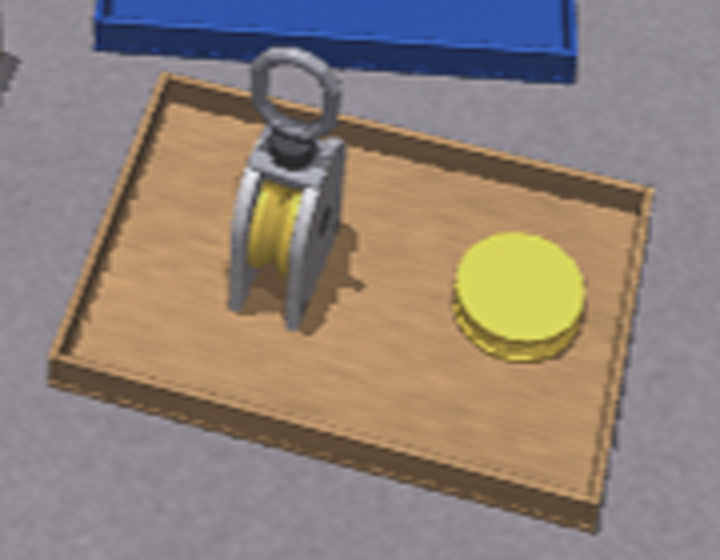

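Run:
```python
from h import *
def ray(f,u,v,z):
    d=RM(f)@np.array([(u-f['intrinsics'][0,2])/f['intrinsics'][0,0],(v-f['intrinsics'][1,2])/f['intrinsics'][1,1],1]); t=(z-f['origin'][2])/d[2]; return f['origin']+t*d
f=load('top0')
c1=lambda u,v:(u/3.6+420-.36,v/3.6+200-.36)
c2=lambda u,v:(u/3.4+140-.35,v/3.4+190-.35)
for n,p,z in [('A',(145,70),12),('B',(75,378),12),('C',(508,484),12)]: print('base',n,ray(f,*c1(*p),z).round(1))
for n,p in zip('abcd',[(120,74),(398,120),(320,524),(40,476)]): print('in',n,ray(f,*c2(*p),22).round(1))
for n,p in zip('abcd',[(443,55),(723,44),(743,455),(457,466)]): print('out',n,ray(f,*c2(*p),22).round(1))
C=cloud(f); z=C[...,2]
m=np.zeros(z.shape,bool); m[200:345,420:640]=1
# base plane points
b=m&(z>7)&(z<17); print('base z',np.median(z[b]), b.sum())
r_=cv2.minAreaRect(C[b][:,:2].astype(np.float32)); print(r_)
for n in ['top0','side0']:
    f=load(n);C=cloud(f);z=C[...,2]
    t=(C[...,0]>350)&(C[...,0]<620)&(C[...,1]>100)&(C[...,1]<420)&(z>26)&(z<200)
    P=C[t]; 
    print(n,len(P)); 
    for lo,hi in [(26,50),(50,85),(85,100),(100,150)]:
        q=P[(P[:,2]>lo)&(P[:,2]<hi)]; q=q[(q[:,0]>420)|1]
        if len(q): print(lo,hi,len(q),q.min(0).round(),q.max(0).round(),np.median(q,0).round(1))
```

```text
base A [ 625.2 -193.    12. ]
base B [ 461.6 -154.2   12. ]
base C [ 411.6 -377.    12. ]
in a [629.2 354.   22. ]
in b [605.7 196.   22. ]
in c [382.3 230.9  22. ]
in d [405.  385.9  22. ]
out a [643.1 171.8  22. ]
out b [652.   14.2  22. ]
out c [424.    0.6  22. ]
out d [415. 157.  22.]
base z 11.60371867223597 8976
((515.2149047851562, -284.8057861328125), (230.76731872558594, 177.72418212890625), 77.24158477783203)
top0 610
26 50 43 [547. 274.  43.] [547. 274.  43.] [546.7 274.2  43.2]
50 85 309 [558. 305.  71.] [558. 305.  71.] [558.2 304.7  71. ]
85 100 79 [547. 290.  93.] [547. 290.  93.] [547.3 289.5  93.3]
100 150 179 [558. 281. 130.] [558. 281. 130.] [557.5 280.7 130.4]
side0 1142
26 50 193 [527. 171.  28.] [527. 171.  28.] [527.2 170.7  28.3]
50 85 567 [550. 276.  83.] [550. 276.  83.] [550.3 275.7  83.1]
85 100 116 [546. 285.  96.] [546. 285.  96.] [546.3 285.1  95.6]
100 150 264 [548. 285. 145.] [548. 285. 145.] [547.9 284.9 145.2]
```

```bash
cat >> h.py <<'E'
def ray(f,u,v,z):
    d=RM(f)@np.array([(u-f['intrinsics'][0,2])/f['intrinsics'][0,0],(v-f['intrinsics'][1,2])/f['intrinsics'][1,1],1]); t=(z-f['origin'][2])/d[2]; return f['origin']+t*d
E
python3 - <<'E'
from h import *
f=load('top0')
c1=lambda u,v:(u/3.6+420-.36,v/3.6+200-.36)
print('tip',ray(f,*c1(298,186),264))
h=np.radians(-102.9); X=np.array([np.cos(h),np.sin(h),0]);Y=np.array([-X[1],X[0],0])
O=np.array([534,-207,0])
for n in ['top0','side0']:
    f=load(n);C=cloud(f);z=C[...,2]
    S=np.stack([(C-O)@X,(C-O)@Y,z],-1)
    for lo,hi in [(235,300),(310,400),(400,495),(500,520)]:
        m=(z>lo)&(z<hi)&(abs(S[...,0])<60)&(abs(S[...,1])<60)&(f['depth']>0)
        q=S[m]
        if len(q): print(n,lo,hi,len(q),np.percentile(q,2,0).round(1),np.percentile(q,98,0).round(1),np.median(q,0).round(1))
    m=(S[...,0]>110)&(S[...,0]<190)&(abs(S[...,1])<40)&(z>60)&(z<480); q=S[m];print('post',len(q),np.median(q,0).round(1),np.percentile(q,[3,97],0).round(1))
    t=(C[...,0]>480)&(C[...,0]<620)&(C[...,1]>220)&(C[...,1]<360)&(z>26)&(z<200)
    P=C[t]; 
    for lo,hi in [(8,26),(26,50),(50,70),(70,85),(85,100),(100,150)]:
        q=P[(P[:,2]>lo)&(P[:,2]<hi)]
        if len(q): print('block',n,lo,hi,len(q),q.min(0).round(),q.max(0).round(),np.median(q,0).round(1))
    q=P[(P[:,2]>100)]; 
    if len(q): print('eye bbox',cv2.minAreaRect(q[:,:2].astype(np.float32)), np.linalg.svd(q[:,:2]-q[:,:2].mean(0),full_matrices=0)[1:])
    q=P[(P[:,2]>26)&(P[:,2]<85)]; print('plates',cv2.minAreaRect(q[:,:2].astype(np.float32)))
E
```

```text
tip [ 539.20264593 -188.7053189   264.        ]
top0 235 300 65 [-20.1  -0.8 242.8] [  6.    4.9 264.3] [ -5.6   1.5 246.9]
top0 310 400 770 [-16.4 -13.8 311.3] [  3.5  13.8 398.1] [-13.1  -5.1 356. ]
top0 400 495 1350 [-17.9 -15.3 407.2] [ 10.8  13.9 483. ] [-12.6  -6.8 457.1]
top0 500 520 1485 [-25.2  -7.8 502. ] [ 25.4  11.2 519.2] [-2.300e+00 -2.000e-01  5.171e+02]
post 1211 [ 1.412e+02 -2.000e-01  2.222e+02] [[138.9  -7.7  73.9]
 [149.3  11.3 316.5]]
block top0 26 50 39 [517. 252.  28.] [548. 283.  50.] [537.2 259.   42.4]
block top0 50 70 152 [517. 253.  50.] [559. 314.  70.] [535.  265.5  63.2]
block top0 70 85 157 [519. 257.  70.] [558. 311.  85.] [536.  274.8  81.3]
block top0 85 100 79 [523. 273.  85.] [550. 294. 100.] [538.4 279.9  93.9]
block top0 100 150 179 [521. 277. 100.] [558. 291. 149.] [539.  284.1 134. ]
eye bbox ((539.175537109375, 284.492431640625), (7.933661937713623, 37.43138122558594), 75.3607177734375) (array([140.47137917,  26.11356815]), array([[-0.97262837,  0.2323662 ],
       [-0.2323662 , -0.97262837]]))
plates ((538.2264404296875, 283.17987060546875),
[... 449 characters left out ...]
 side0 26 50 185 [515. 224.  26.] [614. 321.  50.] [532.2 311.1  39.7]
block side0 50 70 308 [516. 265.  50.] [559. 322.  70.] [539.3 307.5  61.9]
block side0 70 85 259 [517. 266.  70.] [557. 314.  85.] [533.8 297.6  80.4]
block side0 85 100 116 [521. 279.  85.] [555. 303. 100.] [537.1 294.   92.8]
block side0 100 150 264 [519. 282. 100.] [556. 296. 149.] [537.5 289.5 126.9]
eye bbox ((537.58935546875, 287.991455078125), (9.894562721252441, 37.88650894165039), 78.81985473632812) (array([190.16195386,  29.06173204]), array([[-0.97448882,  0.22443606],
       [ 0.22443606,  0.97448882]]))
plates ((568.8165893554688, 275.6310729980469), (63.72433090209961, 110.0606689453125), 66.13480377197266)
```

```bash
cat >> h.py <<'E'
HD=np.radians(-103.0)
X=np.array([np.cos(HD),np.sin(HD),0]);Y=np.array([-X[1],X[0],0]);Zu=np.array([0,0,1.])
def tilt(deg,hd=HD):
    X=np.array([np.cos(hd),np.sin(hd),0]);Y=np.array([-X[1],X[0],0])
    t=np.radians(deg); y=np.sin(t)*X-np.cos(t)*Zu; return np.stack([np.cross(y,Y),y,Y],1)
def pose(): 
    s=r.sense(); return s['eef_pos'].copy(),R.from_euler('xyz',s['tcp_rot']).as_matrix(),s
def plan(wps,step=48,rot=8.0):
    """wps: list of (pos,Rm[,step]) ; prints rows"""
    p,M,s=pose(); rows=[]
    for w in wps:
        tp,tM=np.array(w[0],float),w[1]; st=w[2] if len(w)>2 else step
        if tM is None: tM=M
        rv=R.from_matrix(tM@M.T).as_rotvec()
        n=max(1,int(np.ceil(max(np.linalg.norm(tp-p)/st,np.degrees(np.linalg.norm(rv))/rot)-1e-6)))
        p0,M0=p.copy(),M.copy()
        for i in range(1,n+1):
            q=p0+(tp-p0)*i/n; Q=R.from_rotvec(rv*i/n).as_matrix()@M0
            d=(M.T@(q-p)/1000).round(4); a=np.degrees(R.from_matrix(M.T@Q).as_rotvec()).round(2)
            rows.append([*map(float,d),*map(float,a)])
            p=p+M@d*1000; M=M@R.from_rotvec(np.radians(a)).as_matrix()
    for i in range(0,len(rows),8): print('[' + ','.join('['+','.join(f'{x:g}' for x in q)+']' for q in rows[i:i+8])+']')
E
python3 - <<'E'
from h import *
p,M,s=pose()
A=tilt(0)
def yaw(h): return tilt(0,np.radians(h-90))
plan([((170,-341,300),None),((310,-220,300),yaw(-40)),((380,0,300),A),((420,200,300),A)])
E
```

```text
[[0,-0.0115,-0.0406,0,0,0],[0,-0.0115,-0.0406,0,0,0],[0,-0.0115,-0.0406,0,0,0],[0.0001,-0.0115,-0.0407,0,0,0],[-0,-0.0115,-0.0406,0,0,0],[-0,-0.0115,-0.0406,0,0,0],[-0.0448,0,-0.0114,0.02,-5.87,-0],[-0.0458,0,-0.0068,0.01,-5.87,-0.01]]
[[-0.0462,0,-0.0021,0.02,-5.87,0],[-0.0462,0,0.0027,0.01,-5.87,-0],[-0.0427,0,-0.0176,0,-5.4,-0],[-0.0442,0,-0.0134,0,-5.4,-0],[-0.0452,0,-0.0093,0,-5.4,-0],[-0.0459,0,-0.005,0,-5.4,-0],[-0.0462,0,-0.0006,0,-5.4,-0],[-0.0408,0,-0.0012,0,-0,-0]]
[[-0.0407,0,-0.0012,0,-0,-0],[-0.0408,0,-0.0012,0,-0,-0],[-0.0408,0,-0.0012,0,-0,-0],[-0.0408,0,-0.0012,0,-0,-0]]
```

Call:
send_rows(series=[[0, -0.0115, -0.0406, 0, 0, 0], [0, -0.0115, -0.0406, 0, 0, 0], [0, -0.0115, -0.0406, 0, 0, 0], [0, -0.0115, -0.0406, 0, 0, 0], [0, -0.0115, -0.0406, 0, 0, 0], [0, -0.0115, -0.0406, 0, 0, 0]], gripper=1)

```text
clock: 0.75
eef_pos: [169.5, -339.6, 300.3]
tcp_rot: [-1.571, 0.0, -2.679]
contact_force: [0.4, -0.1, 1.2]
opening: 1.001
```

Call:
send_rows(series=[[-0.0448, 0, -0.0114, 0, -5.87, 0], [-0.0458, 0, -0.0068, 0, -5.87, 0], [-0.0462, 0, -0.0021, 0, -5.87, 0], [-0.0462, 0, 0.0027, 0, -5.87, 0], [-0.0427, 0, -0.0176, 0, -5.4, 0], [-0.0442, 0, -0.0134, 0, -5.4, 0], [-0.0452, 0, -0.0093, 0, -5.4, 0], [-0.0459, 0, -0.005, 0, -5.4, 0]])

```text
clock: 1.55
eef_pos: [366.3, -42.4, 300.4]
tcp_rot: [-1.57, 0.0, -1.888]
contact_force: [1.0, -1.9, 0.4]
opening: 0.996
```

Run:
```python
from h import *
p,M,s=pose(); print(s)
G=np.array([538.5,285.5,44])-8*X; A=tilt(40); pre=G+19*A[:,1]-120*A[:,1]
print(G,pre)
plan([((420,200,300),tilt(0)),(pre+[0,0,40],A,40)])
```

```text
{'clock': 1.55, 'qpos': array([-1.19336926e-01, -1.43494018e-01,  2.03906719e+00, -3.49814794e-05,
        1.24544793e+00,  1.98059224e-01]), 'qvel': array([ 1.25063567,  0.12261123, -0.10426164, -0.00350607, -0.02794237,
        0.30514523]), 'joint_efforts': array([ -9.63716805, -27.61483848, -33.726933  ,   0.107591  ,
         0.51091455,  -0.49305651]), 'eef_pos': array([366.30277341, -42.42284378, 300.38981351]), 'tcp_rot': array([-1.57022942e+00,  7.99579528e-05, -1.88818128e+00]), 'contact_force': array([ 1.00239466, -1.85186108,  0.42533272]), 'wrist_torque': array([-0.02398669,  0.00496634,  0.00404574]), 'opening': 0.9962199962682023}
[540.29960843 293.29496052  44.        ] [554.90377924 356.55257401 121.37048876]
[[-0.0412,0.0001,-0.0041,-0.01,-0.86,-0],[-0.0412,0,-0.0035,-0,-0.87,-0],[-0.0413,0.0001,-0.0029,-0.01,-0.86,-0],[-0.0413,0.0001,-0.0022,-0,-0.87,-0],[-0.0414,0,-0.0016,-0.01,-0.86,-0],[-0.0413,0.0001,-0.001,-0,-0.86,-0],[-0.0261,0.0198,0.0137,-0,-0,-5.71],[-0.028,0.0171,0.0138,-0,-0,-5.72]]
[[-0.0295,0.0142,0.0137,-0,-0,-5.71],[-0.0309,0.0113,0.0138,-0,-0,-5.72],[-0.0317,0.0081,0.0137,0,-0,-5.71],[-0.0325,0.0049,0.0138,0,-0,-5.72],[-0.0327,0.0016,0.0137,0,-0.01,-5.71]]
```

Call:
send_rows(series=[[-0.041, 0, -0.004, 0, -0.86, 0], [-0.041, 0, -0.0035, 0, -0.86, 0], [-0.041, 0, -0.003, 0, -0.86, 0], [-0.041, 0, -0.002, 0, -0.86, 0], [-0.041, 0, -0.0015, 0, -0.86, 0], [-0.041, 0, -0.001, 0, -0.86, 0], [0, 0, 0, 0, 0, 0]])

```text
clock: 2.25
eef_pos: [421.4, 200.1, 300.0]
tcp_rot: [-1.571, 0.001, -1.798]
contact_force: [-0.6, -0.8, -0.7]
opening: 1.0
```

Call:
send_rows(series=[[-0.0261, 0.0198, 0.0137, 0, 0, -5.71], [-0.028, 0.0171, 0.0138, 0, 0, -5.71], [-0.0295, 0.0142, 0.0137, 0, 0, -5.71], [-0.0309, 0.0113, 0.0138, 0, 0, -5.71], [-0.0317, 0.0081, 0.0137, 0, 0, -5.71], [-0.0325, 0.0049, 0.0138, 0, 0, -5.71], [-0.0327, 0.0016, 0.0137, 0, 0, -5.71], [0, 0, 0, 0, 0, 0]])

```text
clock: 3.05
eef_pos: [554.8, 352.9, 149.5]
tcp_rot: [-1.583, -0.712, -1.792]
contact_force: [-1.0, -0.9, -0.6]
opening: 1.001
```

Run:
```python
from h import *
p,M,s=pose(); print(s['eef_pos'],s['qpos'],s['contact_force'],s['wrist_torque']); print(M.round(3),tilt(40).round(3))
shot('wrist','w1'); shot('side','s1')
p,M,s=pose(); print(s['eef_pos'],s['contact_force'])
```

```text
[554.77551354 352.85826582 149.52243724] [ 0.75167878  0.82267784  1.2071869  -0.37039266  1.72604576  1.03658112] [-1.00720673 -0.85524321 -0.61176554] [ 0.26898259 -0.10120508 -0.01352005]
[[-0.166 -0.155  0.974]
 [-0.739 -0.635 -0.227]
 [ 0.653 -0.757 -0.009]] [[-0.172 -0.145  0.974]
 [-0.746 -0.626 -0.225]
 [ 0.643 -0.766  0.   ]]
[555.55362655 351.60417376 158.11727896] [ 0.75503876 -0.36666129  0.69234088]
```

View pics/w1.png

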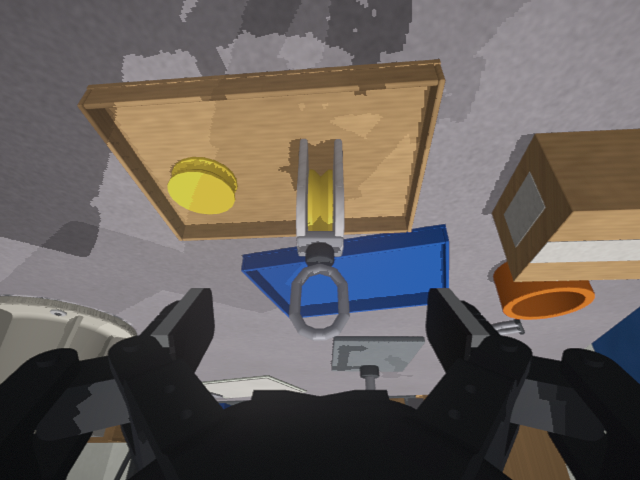

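View pics/s1.png

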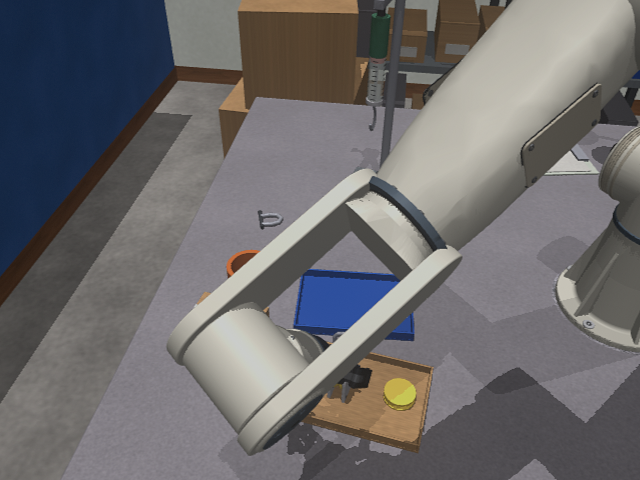

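Run:
```python
from h import *
f=load('w1'); print(f['origin'])
for h in (137,99): print(proj(f,[538.5,285.5,4+h+ (3.5 if h>120 else -3.5)]))
C=cloud(f);z=C[...,2]
t=(C[...,0]>480)&(C[...,0]<600)&(C[...,1]>230)&(C[...,1]<350)&(z>106)&(z<152)&(f['depth']>0)
q=C[t]; print(len(q),q.mean(0),cv2.minAreaRect(q[:,:2].astype(np.float32)))
t=(C[...,0]>480)&(C[...,0]<600)&(C[...,1]>230)&(C[...,1]<350)&(z>30)&(z<80)&(f['depth']>0)
q=C[t]; print(len(q),q.mean(0),cv2.minAreaRect(q[:,:2].astype(np.float32)))
p,M,s=pose(); print(p,s['qvel'],s['contact_force'],s['wrist_torque'])
G=np.array([538.5,285.5,45])-8*X; A=tilt(40); g=G+22*A[:,1]
print(A.T@(p-g))
plan([(g-100*A[:,1],A,25),(g,A,25)])
```

```text
[587.41159715 492.87884442 213.87338313]
[320.06410456 335.17930524]
[320.64482877 269.41845927]
1702 [538.45714844 289.55862433 129.66826172] ((538.2763061523438, 288.5572509765625), (7.278303146362305, 37.572715759277344), 77.59684753417969)
3068 [542.47441118 307.14331199  58.37224239] ((538.3406372070312, 288.4020080566406), (59.61407470703125, 32.037933349609375), 77.20695495605469)
[555.55362655 351.60417376 158.11727896] [-0.0176589  -0.1177175   0.01363468 -0.00412283 -0.00038708  0.00082205] [ 0.75503876 -0.36666129  0.69234088] [ 0.31947262 -0.1142904  -0.03104181]
[  26.55914977 -147.37834772    1.74633963]
[[-0.0089,0.0158,-0.0005,0.1,-0.01,0.07],[-0.0089,0.0157,-0.0005,0.1,-0.02,0.08],[-0.0089,0.0158,-0.0006,0.1,-0.01,0.07],[0,0.02,-0,-0,-0,0],[0,0.02,-0,-0,-0,0],[0,0.02,-0,-0,-0,0],[0,0.02,-0,-0,-0,0],[0,0.02,-0,-0,-0,0]]
```

Run:
```python
from h import *
G=np.array([538.4,287,45])-8*X; A=tilt(40); g=G+22*A[:,1]
plan([(g-90*A[:,1],A,25),(g-40*A[:,1],A,25)])
```

```text
[[-0.0093,0.0188,-0.0006,0.1,-0.01,0.07],[-0.0093,0.0188,-0.0007,0.1,-0.02,0.08],[-0.0092,0.0188,-0.0007,0.1,-0.01,0.07],[-0,0.025,-0,-0,-0,0],[-0,0.025,-0,-0,-0,0]]
```

Call:
send_rows(series=[[-0.0093, 0.0188, -0.0006, 0.1, 0, 0.07], [-0.0093, 0.0188, -0.0007, 0.1, 0, 0.07], [-0.0092, 0.0188, -0.0007, 0.1, 0, 0.07], [0, 0.025, 0, 0, 0, 0], [0, 0.025, 0, 0, 0, 0], [0, 0, 0, 0, 0, 0], [0, 0, 0, 0, 0, 0]])

```text
clock: 3.85
eef_pos: [544.9, 307.0, 65.4]
tcp_rot: [-1.563, -0.691, -1.805]
contact_force: [-0.3, -0.0, 0.2]
opening: 1.0
```

Run:
```python
from h import *
G=np.array([538.4,287,45])-8*X; A=tilt(40); g=G+22*A[:,1]
p,M,s=pose(); print(A.T@(p-g), np.degrees(R.from_matrix(M.T@A).as_rotvec()), s['contact_force'], s['qpos'])
plan([(g,A,20)])
shot('wrist','w2'); shot('side','s2')
```

```text
[  3.23320085 -45.91289782   1.80110051] [-0.19375601 -0.31889999 -0.42682496] [-0.30769399 -0.04945017  0.22711522] [ 0.71808816  0.84693704  1.35992647 -0.38579008  1.52665334  1.08533788]
[[-0.001,0.0153,-0.0007,-0.06,-0.11,-0.14],[-0.001,0.0153,-0.0006,-0.07,-0.1,-0.14],[-0.001,0.0153,-0.0006,-0.06,-0.11,-0.15]]
```

View pics/w2.png

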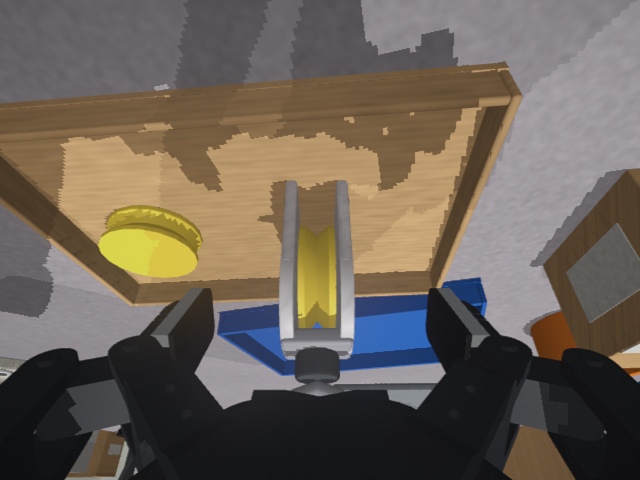

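View pics/s2.png

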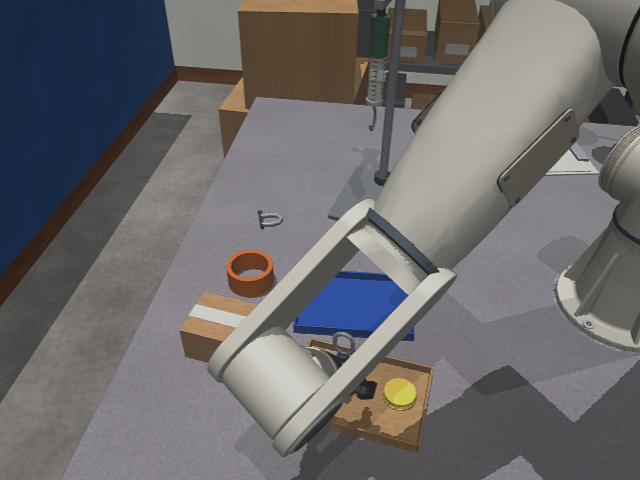

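Call:
send_rows(series=[[-0.001, 0.0153, -0.0007, -0.06, -0.1, -0.14], [-0.001, 0.0153, -0.0006, -0.06, -0.1, -0.14], [-0.001, 0.0153, -0.0006, -0.06, -0.1, -0.14], [0, 0, 0, 0, 0, 0], [0, 0, 0, 0, 0, 0], [0, 0, 0, 0, 0, 0], [0, 0, 0, 0, 0, 0]])

```text
clock: 4.65
eef_pos: [536.5, 281.4, 25.4]
tcp_rot: [-1.572, -0.7, -1.796]
contact_force: [-0.7, 0.3, 0.3]
opening: 0.999
```

Run:
```python
from h import *
G=np.array([538.4,287,45])-8*X; A=tilt(40); g=G+22*A[:,1]
p,M,s=pose(); print(p,A.T@(p-g), np.degrees(R.from_matrix(M.T@A).as_rotvec()), s['contact_force'], s['wrist_torque'],s['qpos'])
F=[]
for i in range(4):
    f=shot('wrist','w3'); F.append(r.sense()['contact_force'])
print(np.array(F).round(2))
```

```text
[536.47265317 281.43268257  25.38080278] [-1.99499039  1.93704736 -0.62557513] [0.00498052 0.0943883  0.13553186] [-0.73449348  0.30840643  0.25942425] [ 0.27601467 -0.08543179 -0.00855492] [ 0.70095854  0.87520573  1.41788665 -0.39969522  1.45219388  1.09898472]
[[ 0.53 -0.63  0.25]
 [ 0.18  0.49  0.48]
 [ 0.1  -0.11 -0.12]
 [-0.85 -0.16  0.23]]
```

View pics/w3.png

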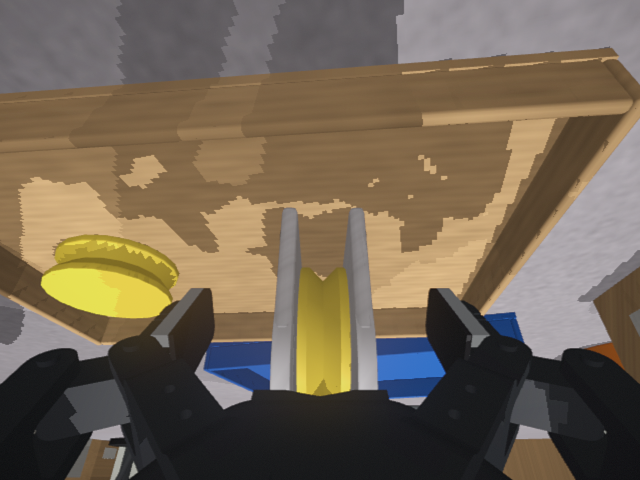

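Call:
send_rows(series=[[0, 0, 0, 0, 0, 0], [0, 0, 0, 0, 0, 0], [0, 0, 0, 0, 0, 0], [0, 0, 0, 0, 0, 0], [0, 0, 0, 0, 0, 0], [0, 0, 0, 0, 0, 0], [0, 0, 0, 0, 0, 0], [0, 0, 0, 0, 0, 0]], gripper=0, squeeze=45)

```text
clock: 5.65
eef_pos: [536.2, 281.0, 25.1]
tcp_rot: [-1.573, -0.701, -1.795]
contact_force: [1.1, 0.8, 1.7]
opening: 0.367
```

Run:
```python
from h import *
p,M,s=pose(); print(p, s['contact_force'], s['wrist_torque'],s['opening'])
shot('wrist','w4')
plan([(p+[0,0,60],None,15)])
```

```text
[536.2114521  281.03638436  25.10310478] [1.1295208  0.7603674  1.65247727] [ 0.19691459 -0.09382522  0.00869614] 0.3668126561550046
[[0.0077,-0.0092,-0,0,0,0],[0.0078,-0.0091,-0,0,0,0],[0.0077,-0.0092,-0,0,0,0],[0.0078,-0.0092,-0.0001,0,0,0],[0.0077,-0.0092,0,0,0,0]]
```

View pics/w4.png

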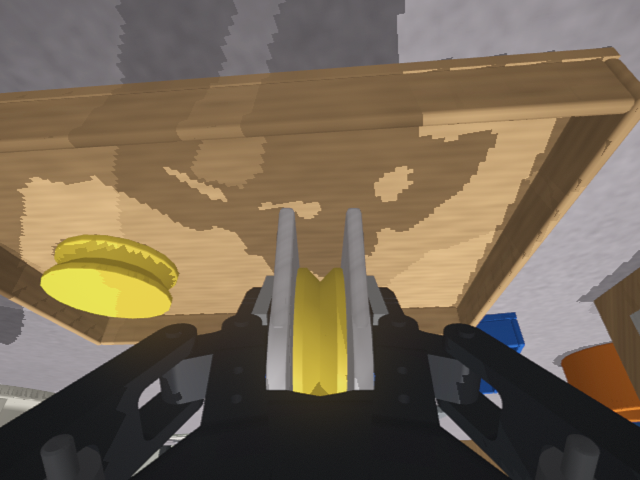

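Call:
send_rows(series=[[0.004, -0.0046, 0, 0, 0, 0], [0.0077, -0.0092, 0, 0, 0, 0], [0.0077, -0.0092, 0, 0, 0, 0], [0.0077, -0.0092, 0, 0, 0, 0], [0.0077, -0.0092, 0, 0, 0, 0], [0, 0, 0, 0, 0, 0], [0, 0, 0, 0, 0, 0], [0, 0, 0, 0, 0, 0]])

```text
clock: 6.5
eef_pos: [535.9, 280.9, 78.7]
tcp_rot: [-1.574, -0.702, -1.795]
contact_force: [0.8, -0.4, -4.7]
opening: 0.368
```

Run:
```python
from h import *
p,M,s=pose(); print(p,np.degrees(R.from_matrix(M.T@tilt(40)).as_rotvec()), s['contact_force'], s['wrist_torque'],s['opening'])
F=[];T=[]
for i in range(12):
    f=imaging.grab_frame('side'); s=r.sense(); F.append(s['contact_force']);T.append(s['wrist_torque'])
F=np.array(F);T=np.array(T);print(F.mean(0),F.std(0),T.mean(0),T.std(0))
shot('side','s5');shot('wrist','w5');shot('top','t5')
```

```text
[535.94019699 280.91343572  78.69292675] [0.05657656 0.13078205 0.19832831] [ 0.79780753 -0.40816855 -4.71142935] [ 0.76343461 -0.16770448  0.01096933] 0.3677961731916307
[ 0.0387342   0.14086785 -4.45387249] [0.35952782 0.51282735 0.6371078 ] [ 0.76104457 -0.1751348   0.00452542] [0.03515148 0.02105114 0.02750973]
```

View pics/w5.png

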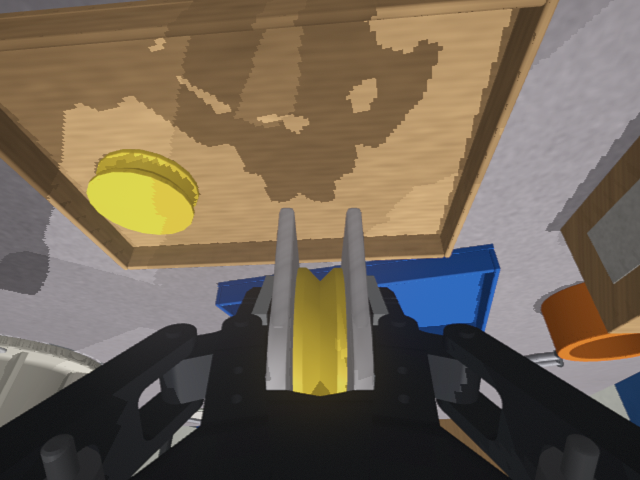

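View pics/s5.png

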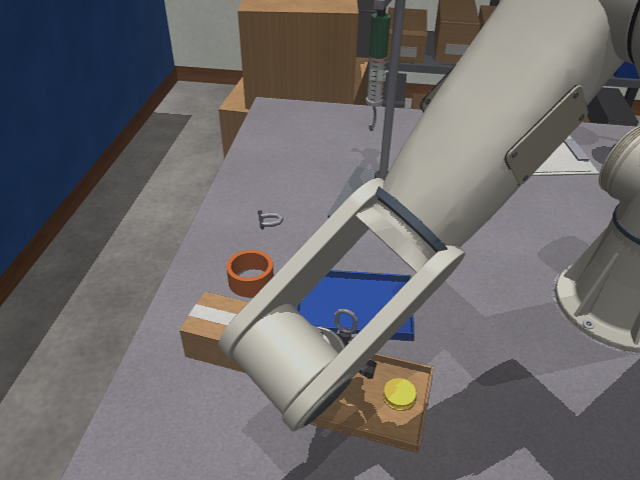

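View pics/t5.png

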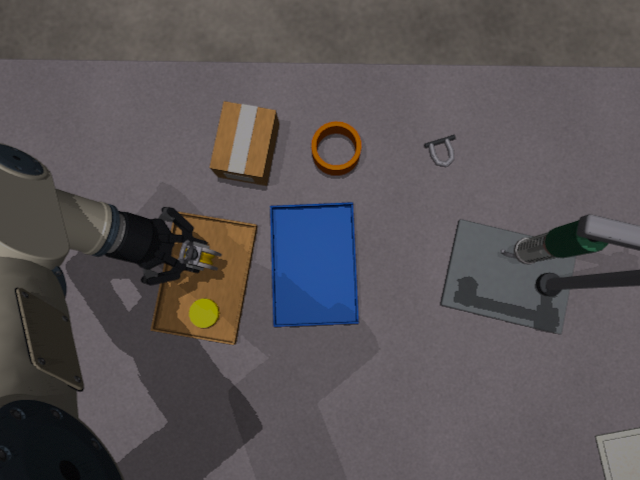

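Run:
```python
from h import *
p,M,s=pose(); print(p)
for n in ['top0','side0','t5','s5']:
    f=load(n);C=cloud(f);z=C[...,2]; dz=53.6 if n[1]=='5' else 0
    t=(abs(C[...,0]-538)<40)&(abs(C[...,1]-285)<20)&(z>112+dz)&(z<155+dz)
    q=C[t]; v=np.linalg.svd(q[:,:2]-q[:,:2].mean(0),full_matrices=0)[2][0]
    print(n,len(q),q.mean(0).round(1),np.percentile(q[:,2],[98,99,100]).round(1),(q[:,:2].max(0)+q[:,:2].min(0))/2,np.degrees(np.arctan2(v[1],v[0])))
```

```text
[536.24527952 281.08985743  79.10843906]
top0 118 [538.7 283.6 138.6] [148.4 148.6 148.9] [539.15134991 284.29153993] 166.62865126545572
side0 186 [537.  289.6 134.6] [148.9 149.4 151.9] [537.44947762 289.27262016] 167.37626600318794
t5 142 [537.8 283.7 191.5] [202.5 202.9 203. ] [537.76481049 284.29292275] 167.2811162983582
s5 195 [535.7 290.  188.4] [202.8 203.8 204.5] [536.13191617 290.48098461] 168.10203959564515
```

```bash
cat >> h.py <<'E'
O=np.array([534,-207,0.])
OFF=np.array([-0.9,-6.0,-115.9])  # TCP minus eye(inside top)
E
python3 - <<'E'
from h import *
A=tilt(40); E0=O-60*X+[0,0,285]
print(E0+OFF)
p,M,s=pose()
plan([(p+[0,0,100],A,25),(E0+OFF,A,32)])
E
```

```text
[ 546.59706326 -154.53779611  169.1       ]
[[0.0161,-0.0191,-0,0.01,0.03,0.04],[0.0161,-0.0191,-0.0001,0.01,0.03,0.05],[0.0161,-0.0191,0,0,0.02,0.04],[0.0161,-0.0192,-0,0.01,0.03,0.05],[0.0226,0.0199,0.0077,0,0,-0],[0.0227,0.02,0.0077,0,0,-0],[0.0226,0.0199,0.0078,0,0,-0],[0.0227,0.0199,0.0077,0,0,-0]]
[[0.0226,0.0199,0.0077,0,0,-0],[0.0227,0.02,0.0077,0,0,-0],[0.0226,0.0199,0.0077,0,0,-0],[0.0226,0.0199,0.0078,0,0,-0],[0.0227,0.02,0.0077,0,0,-0],[0.0226,0.0199,0.0077,0,0,-0],[0.0227,0.0199,0.0077,0,0,-0],[0.0226,0.0199,0.0077,0,0,-0]]
[[0.0226,0.02,0.0078,0,0,-0],[0.0227,0.0199,0.0077,0,0,-0]]
```

Call:
send_rows(series=[[0.01, -0.012, 0, 0, 0, 0], [0.0161, -0.0191, 0, 0, 0.03, 0.04], [0.0161, -0.0191, 0, 0, 0.03, 0.04], [0.0161, -0.0191, 0, 0, 0.03, 0.04], [0.006, -0.007, 0, 0, 0, 0], [0.0113, 0.01, 0.0039, 0, 0, 0], [0.0226, 0.0199, 0.0077, 0, 0, 0], [0.0226, 0.0199, 0.0077, 0, 0, 0]])

```text
clock: 8.05
eef_pos: [537.6, 201.8, 176.2]
tcp_rot: [-1.573, -0.7, -1.795]
contact_force: [0.7, -0.7, -4.8]
opening: 0.374
```

Call:
send_rows(series=[[0.0226, 0.0199, 0.0077, 0, 0, 0], [0.0226, 0.0199, 0.0077, 0, 0, 0], [0.0226, 0.0199, 0.0077, 0, 0, 0], [0.0226, 0.0199, 0.0077, 0, 0, 0], [0.0226, 0.0199, 0.0077, 0, 0, 0], [0.0226, 0.0199, 0.0077, 0, 0, 0], [0.0226, 0.0199, 0.0077, 0, 0, 0], [0.0113, 0.01, 0.0039, 0, 0, 0]])

```text
clock: 8.85
eef_pos: [542.2, -32.6, 171.2]
tcp_rot: [-1.575, -0.701, -1.797]
contact_force: [-0.3, 0.2, -4.5]
opening: 0.369
```

Run:
```python
from h import *
A=tilt(40); E0=O-60*X+[0,0,285]
p,M,s=pose();print(p,np.degrees(R.from_matrix(M.T@A).as_rotvec()),s['qpos'],s['contact_force'],s['wrist_torque'])
print(X@(p-E0-OFF),Y@(p-E0-OFF))
shot('side','s6');shot('top','t6');shot('wrist','w6')
```

```text
[542.16536778 -32.61161938 171.21478145] [0.19253353 0.02496454 0.14455752] [ 0.29600785  0.50467477  1.75130156 -0.60959078  1.33648166  0.8081895 ] [-0.28006723  0.19947186 -4.45664801] [ 0.73989705 -0.17863387 -0.02468773]
-117.80430215102378 -31.74553342441429
```

View pics/s6.png

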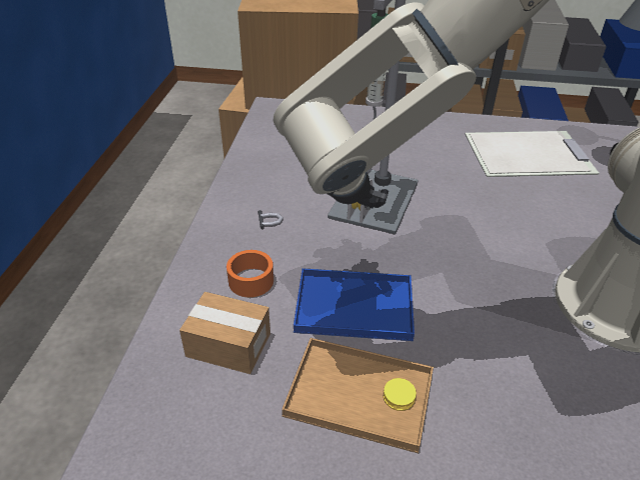

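View pics/t6.png

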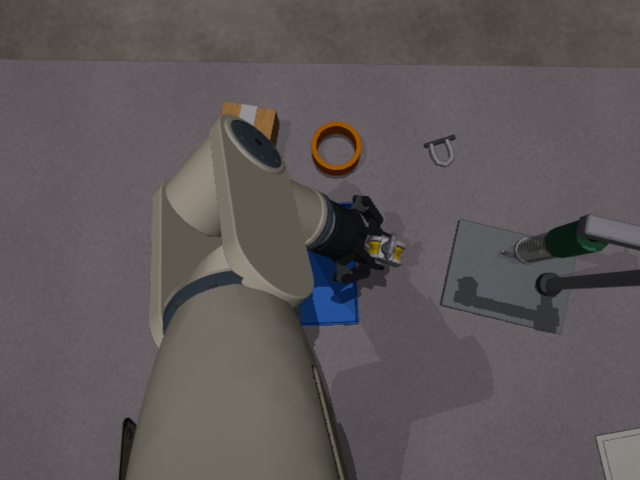

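View pics/w6.png

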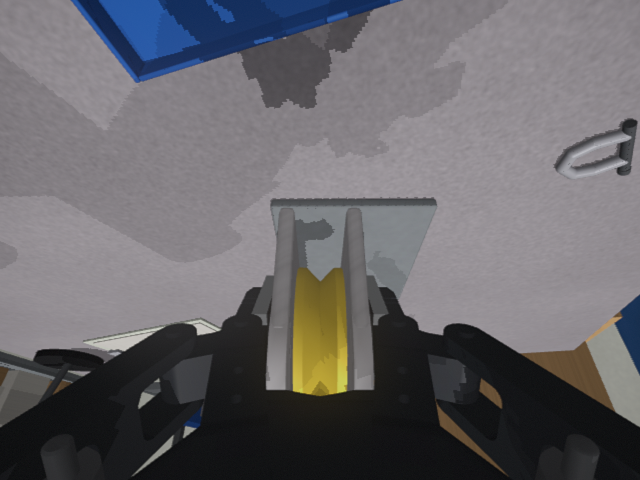

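Run:
```python
from h import *
A=tilt(40); E0=O-60*X+[0,0,285]
plan([(E0+OFF,A,25)])
```

```text
[[0.018,0.0158,0.0064,0.03,-0,0.01],[0.0181,0.0157,0.0063,0.03,-0.01,0.02],[0.018,0.0158,0.0063,0.03,-0,0.01],[0.0181,0.0158,0.0064,0.04,-0.01,0.02],[0.018,0.0157,0.0063,0.03,-0,0.01]]
```

Call:
send_rows(series=[[0.018, 0.0158, 0.0064, 0.03, 0, 0], [0.018, 0.0158, 0.0064, 0.03, 0, 0], [0.018, 0.0158, 0.0064, 0.03, 0, 0], [0.018, 0.0158, 0.0064, 0.03, 0, 0.04], [0.018, 0.0158, 0.0064, 0.03, 0, 0.04], [0, 0, 0, 0, 0, 0], [0, 0, 0, 0, 0, 0]])

```text
clock: 9.7
eef_pos: [547.9, -152.9, 169.0]
tcp_rot: [-1.57, -0.697, -1.797]
contact_force: [0.0, 1.0, -3.8]
opening: 0.367
```

Run:
```python
from h import *
A=tilt(40); E0=O-60*X+[0,0,285]
F=[];T=[]
for i in range(16):
    f=imaging.grab_frame('top'); s=r.sense(); F.append(s['contact_force']);T.append(s['wrist_torque'])
F=np.array(F);T=np.array(T);print(F.mean(0),F.std(0),T.mean(0),T.std(0))
p,M,s=pose();print(p,np.degrees(R.from_matrix(M.T@A).as_rotvec()),s['qpos'])
print(X@(p-E0-OFF),Y@(p-E0-OFF))
f=shot('top','t7');shot('side','s7')
cv2.imwrite('pics/t7c.png',cv2.resize(f['frame'][190:330,400:600,::-1],None,fx=4,fy=4,interpolation=cv2.INTER_CUBIC))
C=cloud(f);z=C[...,2]; S=np.stack([(C-O)@X,(C-O)@Y,z],-1)
m=(S[...,0]<-40)&(S[...,0]>-80)&(abs(S[...,1])<30)&(z>255)&(z<310); q=S[m]; print('eye',len(q),q.min(0),q.max(0),q.mean(0))
m=(S[...,0]<15)&(S[...,0]>-30)&(abs(S[...,1])<15)&(z>230)&(z<285); q=S[m]; print('hook',len(q),q.min(0),q.max(0),q.mean(0))
```

```text
[ 0.03392393  0.19341971 -4.23090688] [0.39681326 0.42519839 0.37946765] [ 0.75770086 -0.17783054  0.00483642] [0.03197136 0.02939306 0.02585944]
[ 548.00880079 -153.57636523  169.3496049 ] [-0.11104491  0.01426373 -0.02182447] [ 0.0995292   0.4803472   1.79833889 -0.70570078  1.22053946  0.69884086]
-1.254361319191266 1.1592798929795716
eye 186 [-63.2644168  -17.48546712 255.29920053] [-55.8103988   19.19383785 294.05771194] [-6.02022068e+01 -1.49361541e-01  2.81677036e+02]
hook 65 [-20.77111265  -0.69324496 242.20393421] [  7.98705952   5.27052219 264.97037679] [ -7.02742599   1.70785843 250.62948431]
```

View pics/t7c.png

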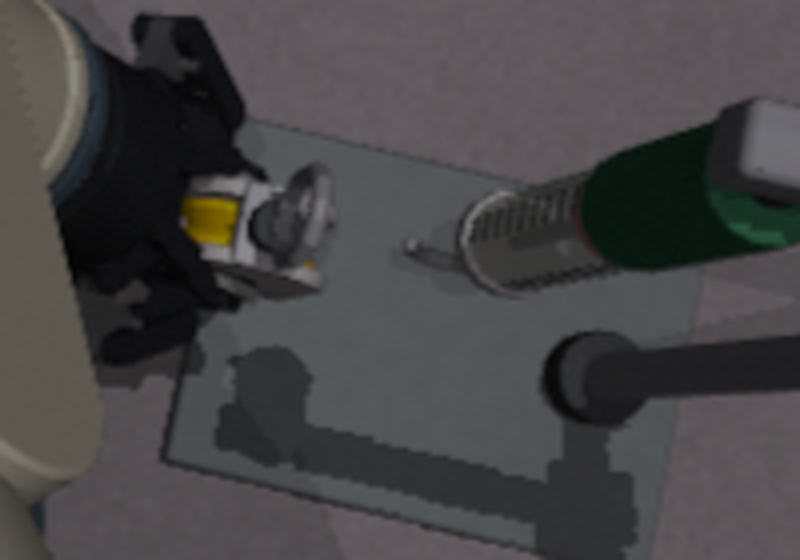

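View pics/s7.png

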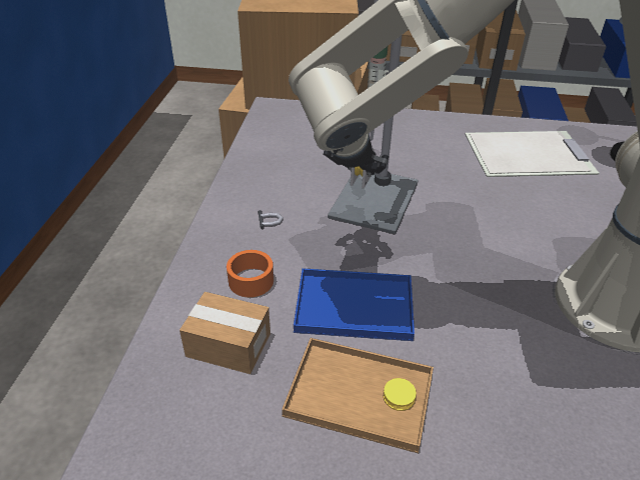

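Run:
```python
from h import *
A=tilt(40)
p,M,s=pose(); print(p)
q=p+[0,0,-14.5]+1*Y
plan([(q,A,8),(q+33*X,A,12)])
```

```text
[ 548.02920665 -153.55239223  169.32098098]
[[-0.0047,0.0056,0.0005,-0.06,0.01,-0.01],[-0.0046,0.0055,0.0005,-0.05,0.01,-0.01],[0.0084,0.0071,-0,-0,-0,-0],[0.0084,0.007,-0,-0,-0,-0],[0.0085,0.0071,-0,-0,-0,-0]]
```

Call:
send_rows(series=[[-0.0047, 0.0056, 0.0005, -0.06, 0, 0], [-0.0046, 0.0055, 0.0005, -0.05, 0, 0], [0, 0, 0, 0, 0, 0], [0.0084, 0.0071, 0, 0, 0, 0], [0.0084, 0.007, 0, 0, 0, 0], [0.0085, 0.0071, 0, 0, 0, 0], [0, 0, 0, 0, 0, 0], [0, 0, 0, 0, 0, 0]])

```text
clock: 11.4
eef_pos: [541.3, -186.5, 155.0]
tcp_rot: [-1.571, -0.698, -1.799]
contact_force: [0.5, 0.1, -3.5]
opening: 0.372
```

```bash
cat >> h.py <<'E'
def chk(n):
    f=shot('top',n)
    cv2.imwrite('pics/'+n+'c.png',cv2.resize(f['frame'][210:290,460:600,::-1],None,fx=5.5,fy=5.5,interpolation=cv2.INTER_CUBIC))
    p,M,s=pose(); e=p-OFF-O; print('eye est S',X@e,Y@e,e[2],'rot',np.degrees(R.from_matrix(M.T@tilt(40)).as_rotvec()).round(2),s['contact_force'].round(2),s['wrist_torque'].round(3))
    C=cloud(f);z=C[...,2]; S=np.stack([(C-O)@X,(C-O)@Y,z],-1); return f,S
E
python3 - <<'E'
from h import *
f,S=chk('t8'); z=S[...,2]
m=(S[...,0]<-10)&(S[...,0]>-50)&(abs(S[...,1])<30)&(z>267)&(z<300); q=S[m]; print('eye',len(q),q.min(0),q.max(0),q.mean(0))
E
```

```text
eye est S -28.085988186913646 2.219399609125584 270.89915670686133 rot [ 0.   -0.02 -0.04] [-0.52  0.32 -4.57] [ 0.688 -0.105  0.032]
eye 115 [-29.73827895 -13.95266343 267.22945973] [-22.47118669  18.77424469 279.15273952] [-26.27521368   0.98951116 274.15702244]
```

View pics/t8c.png

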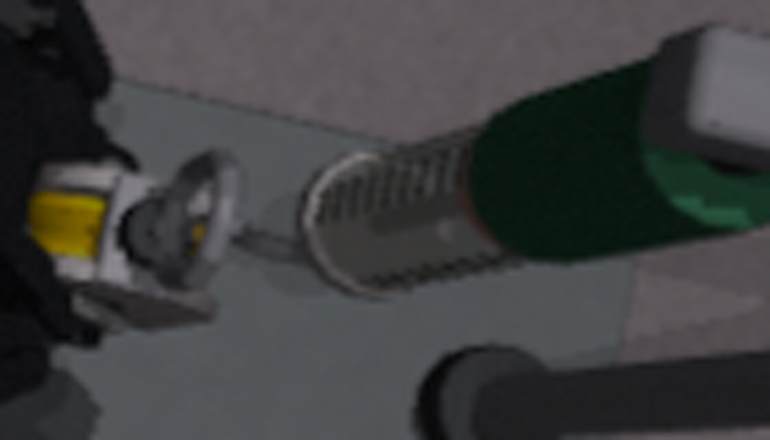

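Run:
```python
from h import *
p,M,s=pose(); print(p)
plan([(p+20*X,tilt(40),5)])
```

```text
[ 541.5804892  -186.13311015  154.99915671]
[[0.0038,0.0032,0,0,-0.01,-0.01],[0.0039,0.0032,0,0,-0,-0.01],[0.0038,0.0032,0,0,-0.01,-0.01],[0.0038,0.0032,0,0,-0,-0.01]]
```

Call:
send_rows(series=[[0.0038, 0.0032, 0, 0, 0, 0], [0.0038, 0.0032, 0, 0, 0, 0], [0.0038, 0.0032, 0, 0, 0, 0], [0.0038, 0.0032, 0, 0, 0, 0], [0, 0, 0, 0, 0, 0], [0, 0, 0, 0, 0, 0]])

```text
clock: 12.05
eef_pos: [537.0, -205.4, 154.8]
tcp_rot: [-1.571, -0.698, -1.798]
contact_force: [0.5, 0.2, -4.2]
opening: 0.367
```

Run:
```python
from h import *
f,S=chk('t9'); z=S[...,2]
m=(S[...,0]<15)&(S[...,0]>-25)&(abs(S[...,1])<30)&(abs(S[...,1])>4)&(z>265)&(z<300); q=S[m]; print('eye',len(q),q.min(0),q.max(0),q.mean(0))
F=[];T=[]
for i in range(6):
    f=imaging.grab_frame('side'); s=r.sense(); F.append(s['contact_force']);T.append(s['wrist_torque'])
print(np.mean(F,0),np.mean(T,0))
f=shot('side','s9');cv2.imwrite('pics/s9c.png',cv2.resize(f['frame'][60:220,300:460,::-1],None,fx=4,fy=3.7,interpolation=cv2.INTER_CUBIC))
p,M,s=pose()
plan([(p+8*X,tilt(40),4)])
```

```text
eye est S -8.402456389616821 2.2037635644205578 270.72019679356623 rot [-0.    0.01 -0.02] [-0.78 -0.7  -4.62] [ 0.722 -0.164  0.033]
eye 73 [ -9.89916769 -14.77719253 265.37265131] [ -2.69060611  19.27181485 276.80111583] [ -7.42009992  -1.04748588 271.26703122]
[-0.21537303  0.00656479 -4.14475487] [ 0.72808962 -0.16052636  0.00720467]
[[0.0031,0.0026,-0,-0,0.01,-0.01],[0.003,0.0025,-0,-0.01,0.02,-0.01]]
```

View pics/t9c.png

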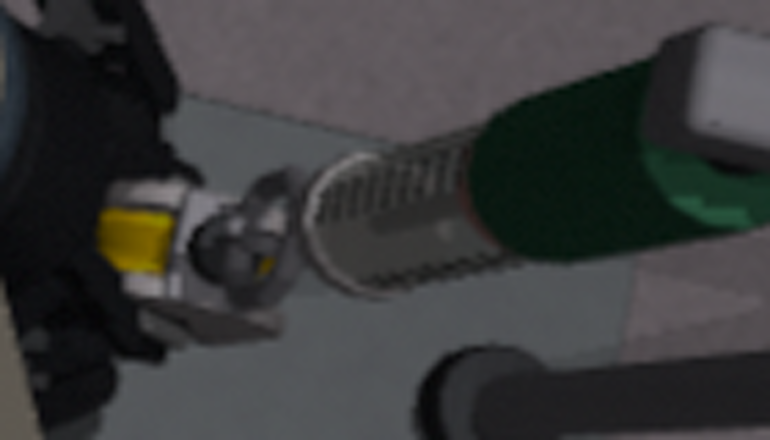

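View pics/s9c.png

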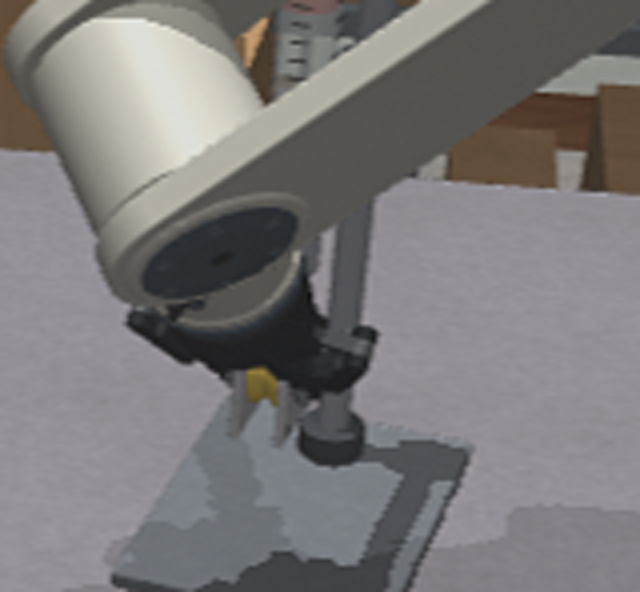

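Call:
send_rows(series=[[0.0026, 0.0022, 0, 0, 0, 0], [0.0026, 0.0022, 0, 0, 0, 0], [-0.0016, 0.0019, 0, 0, 0, 0], [-0.0032, 0.0038, 0, 0, 0, 0], [-0.0032, 0.0038, 0, 0, 0, 0], [-0.0032, 0.0038, 0, 0, 0, 0], [0, 0, 0, 0, 0, 0], [0, 0, 0, 0, 0, 0]])

```text
clock: 13.25
eef_pos: [535.5, -211.9, 137.2]
tcp_rot: [-1.572, -0.698, -1.797]
contact_force: [0.2, -0.5, -3.8]
opening: 0.368
```

Run:
```python
from h import *
f,S=chk('t10'); z=S[...,2]
m=(S[...,0]<15)&(S[...,0]>-25)&(abs(S[...,1])<30)&(abs(S[...,1])>7)&(z>240)&(z<300); q=S[m]; print('eye',len(q),q.min(0),q.max(0),q.mean(0))
```

```text
eye est S -1.6861054017155221 2.260230874198042 253.26826200293502 rot [-0.    0.03 -0.01] [-0.1  -0.03 -4.24] [ 0.807 -0.176  0.032]
eye 65 [ -3.2502695  -16.10788352 240.93348462] [  3.00427953  20.25353869 258.34823312] [ -1.26572762  -1.79720848 250.39450031]
```

View pics/t10c.png

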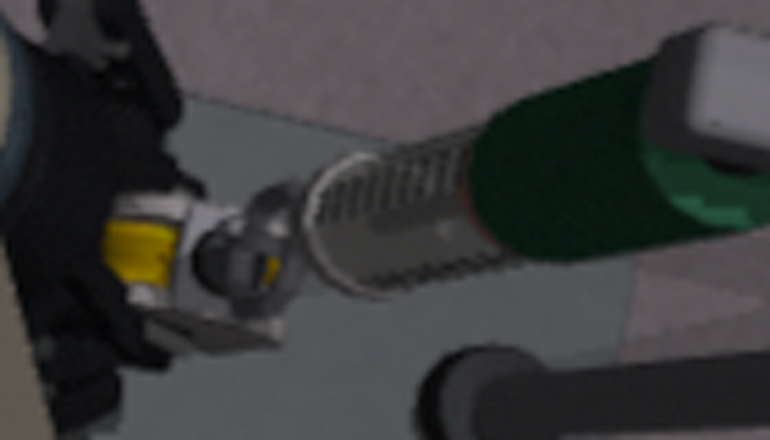

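Call:
send_rows(series=[[-0.0016, 0.0019, 0, 0, 0, 0], [-0.0016, 0.0019, 0, 0, 0, 0], [-0.0016, 0.0019, 0, 0, 0, 0], [-0.0016, 0.0019, 0, 0, 0, 0], [-0.0016, 0.0019, 0, 0, 0, 0], [-0.0016, 0.0019, 0, 0, 0, 0], [-0.0016, 0.0019, 0, 0, 0, 0], [-0.0016, 0.0019, 0, 0, 0, 0]])

```text
clock: 14.1
eef_pos: [535.6, -211.9, 117.4]
tcp_rot: [-1.571, -0.698, -1.797]
contact_force: [-0.4, -1.0, -2.3]
opening: 0.371
```

```bash
cat >> h.py <<'E'
def meas(n=10,cam='top'):
    F=[];T=[];P=[]
    for i in range(n):
        imaging.grab_frame(cam); s=r.sense(); F.append(s['contact_force']);T.append(s['wrist_torque']);P.append(s['eef_pos'])
    F=np.array(F);T=np.array(T);P=np.array(P)
    e=P.mean(0)-OFF-O
    print('F',F.mean(0).round(2),'+-',(F.std(0)/n**.5).round(2),'T',T.mean(0).round(3),'+-',(T.std(0)/n**.5).round(3),'eye S',(X@e).round(2),(Y@e).round(2),e[2].round(2),'clk',s['clock'])
E
python3 - <<'E'
from h import *
meas(10)
f,S=chk('t11')
E
```

```text
F [ 0.02  0.13 -2.84] +- [0.14 0.16 0.11] T [ 0.633 -0.145 -0.01 ] +- [0.008 0.014 0.007] eye S -1.66 2.19 233.41 clk 14.6
eye est S -1.681337327763809 2.206567566366624 233.5121235638406 rot [-0.01  0.02 -0.02] [-0.1   0.34 -2.95] [ 0.58  -0.12   0.004]
```

View pics/t11c.png

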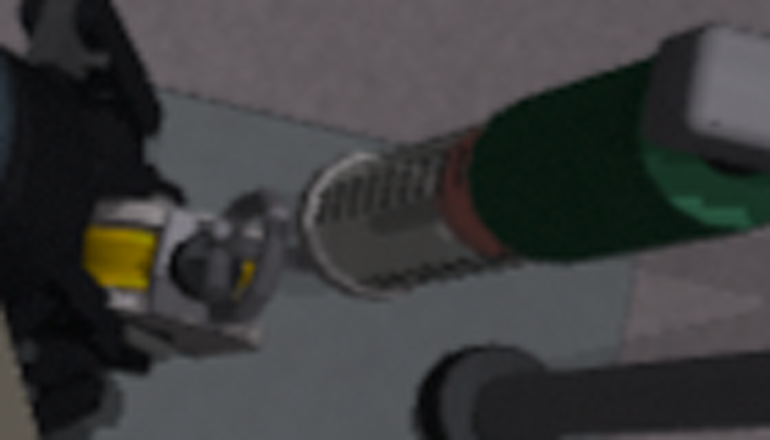

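Call:
send_rows(series=[[-0.0016, 0.0019, 0, 0, 0, 0], [-0.0016, 0.0019, 0, 0, 0, 0], [-0.0016, 0.0019, 0, 0, 0, 0], [-0.0016, 0.0019, 0, 0, 0, 0], [-0.0016, 0.0019, 0, 0, 0, 0], [-0.0016, 0.0019, 0, 0, 0, 0], [-0.0016, 0.0019, 0, 0, 0, 0], [-0.0016, 0.0019, 0, 0, 0, 0]])

```text
clock: 15.45
eef_pos: [535.7, -211.9, 97.5]
tcp_rot: [-1.571, -0.698, -1.797]
contact_force: [0.2, -0.7, -1.3]
opening: 0.366
```

Run:
```python
from h import *
meas(20)
```

```text
F [ 0.23 -0.29 -1.12] +- [0.12 0.12 0.11] T [ 0.405 -0.098  0.032] +- [0.008 0.007 0.004] eye S -1.72 2.2 213.56 clk 16.45
```

Call:
send_rows(series=[[-0.0016, 0.0019, 0, 0, 0, 0], [-0.0016, 0.0019, 0, 0, 0, 0], [-0.0016, 0.0019, 0, 0, 0, 0], [-0.0016, 0.0019, 0, 0, 0, 0], [0, 0, 0, 0, 0, 0], [0, 0, 0, 0, 0, 0]])

```text
clock: 17.05
eef_pos: [535.6, -211.8, 87.6]
tcp_rot: [-1.571, -0.698, -1.797]
contact_force: [0.6, -0.7, 1.1]
opening: 0.371
```

Run:
```python
from h import *
meas(40)
f,S=chk('t12')
```

```text
F [ 0.46 -0.8   0.03] +- [0.07 0.08 0.09] T [ 0.299 -0.07   0.059] +- [0.004 0.005 0.004] eye S -1.74 2.19 203.64 clk 19.05
eye est S -1.7309361835655517 2.1829489327285425 203.61966253773073 rot [-0.    0.02 -0.02] [0.62 0.12 0.16] [ 0.255 -0.067  0.048]
```

View pics/t12c.png

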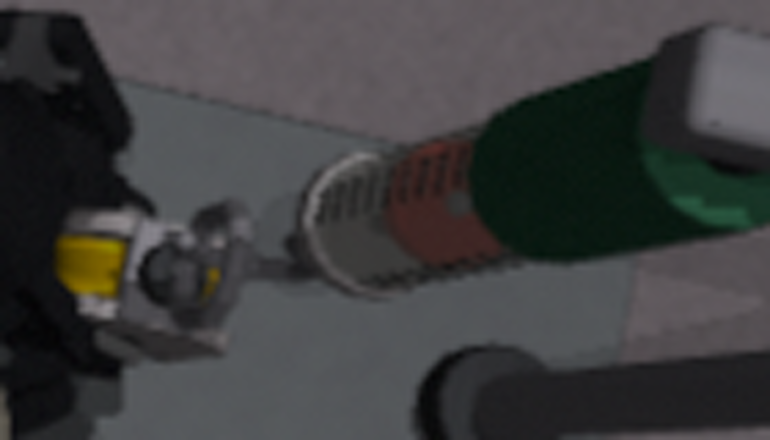

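Run:
```python
from h import *
p,M,s=pose()
plan([(p+1.5*X+1.2*Y+[0,0,-1],None,1.1)])
```

```text
[[0.0003,0.0009,0.0006,0,0,0],[0.0002,0.0008,0.0006,0,0,0]]
```

Call:
send_rows(series=[[0.0003, 0.0009, 0.0006, 0, 0, 0], [0.0002, 0.0008, 0.0006, 0, 0, 0], [0, 0, 0, 0, 0, 0], [0, 0, 0, 0, 0, 0]])

```text
clock: 19.5
eef_pos: [536.3, -213.3, 86.6]
tcp_rot: [-1.571, -0.698, -1.797]
contact_force: [-2.0, 3.9, 0.1]
opening: 0.37
```

Run:
```python
from h import *
meas(30)
```

```text
F [-1.94  4.73 -0.15] +- [0.08 0.1  0.1 ] T [ 0.386 -0.033 -0.331] +- [0.004 0.005 0.007] eye S -0.33 3.22 202.58 clk 21.0
```

Run:
```python
from h import *
p,M,s=pose()
plan([(p-1.25*X-1.0*Y,None,.6)])
```

```text
[[-0.0003,-0.0003,-0.0003,0,0,0],[-0.0003,-0.0002,-0.0004,0,0,0],[-0.0004,-0.0003,-0.0003,0,0,0]]
```

Call:
send_rows(series=[[-0.0003, -0.0003, -0.0003, 0, 0, 0], [-0.0003, -0.0002, -0.0004, 0, 0, 0], [-0.0004, -0.0003, -0.0003, 0, 0, 0], [0, 0, 0, 0, 0, 0], [0, 0, 0, 0, 0, 0]])

```text
clock: 21.5
eef_pos: [536.0, -212.2, 86.8]
tcp_rot: [-1.571, -0.698, -1.797]
contact_force: [1.0, -1.1, 0.3]
opening: 0.37
```

Run:
```python
from h import *
meas(30)
```

```text
F [ 1.82 -1.17  0.01] +- [0.1  0.08 0.08] T [ 0.274 -0.103  0.227] +- [0.006 0.006 0.007] eye S -1.55 2.47 202.63 clk 23.0
```

Call:
send_rows(series=[[0.00015, 0.00013, 0.0003, 0, 0, 0], [0, 0, 0, 0, 0, 0], [0, 0, 0, 0, 0, 0]])

```text
clock: 23.3
eef_pos: [535.9, -212.2, 86.6]
tcp_rot: [-1.571, -0.698, -1.797]
contact_force: [0.4, 0.4, 0.7]
opening: 0.372
```

Run:
```python
from h import *
meas(16)
```

```text
F [0.27 0.72 0.12] +- [0.13 0.14 0.16] T [ 0.313 -0.079  0.027] +- [0.007 0.008 0.009] eye S -1.36 2.57 202.57 clk 24.1
```

Call:
send_rows(series=[[0, 0, 0, 0, 0, 0], [0, 0, 0, 0, 0, 0], [0, 0, 0, 0, 0, 0], [0, 0, 0, 0, 0, 0], [0, 0, 0, 0, 0, 0], [0, 0, 0, 0, 0, 0], [0, 0, 0, 0, 0, 0], [0, 0, 0, 0, 0, 0]], gripper=1)

```text
clock: 24.9
eef_pos: [536.0, -212.3, 86.7]
tcp_rot: [-1.571, -0.698, -1.797]
contact_force: [0.0, 0.1, 0.7]
opening: 1.0
```

Run:
```python
from h import *
f,S=chk('t13'); shot('wrist','w13'); print(r.sense()['opening'])
meas(16)
f,S=chk('t14'); shot('wrist','w14')
```

```text
eye est S -1.3505457829169274 2.657243469027084 202.5904537003353 rot [-0.    0.02 -0.02] [-0.35 -0.76 -0.38] [ 0.27  -0.014 -0.038]
0.9997694833424577
F [0.01 0.   0.08] +- [0.11 0.12 0.11] T [ 0.294 -0.075  0.011] +- [0.006 0.007 0.006] eye S -1.34 2.68 202.61 clk 25.8
eye est S -1.3634290150646424 2.6637602456705793 202.59367606220002 rot [-0.    0.02 -0.02] [-0.1   0.1   0.06] [ 0.332 -0.071 -0.041]
```

View pics/t13c.png

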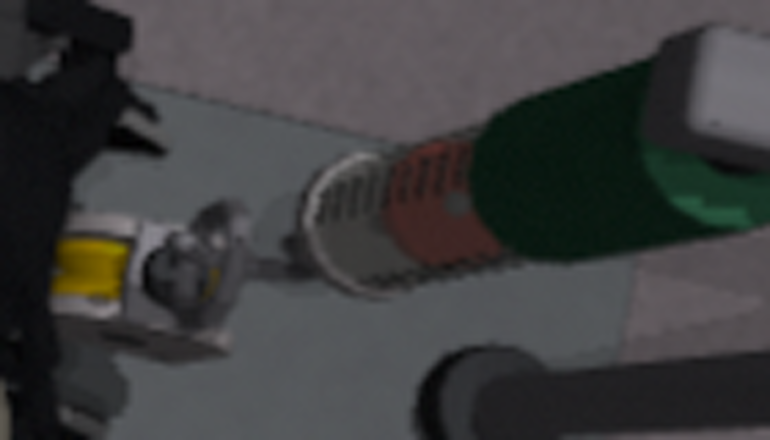

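View pics/w13.png

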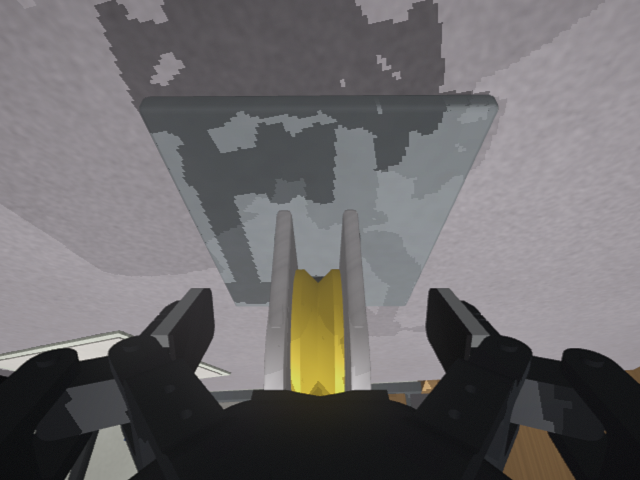

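View pics/w14.png

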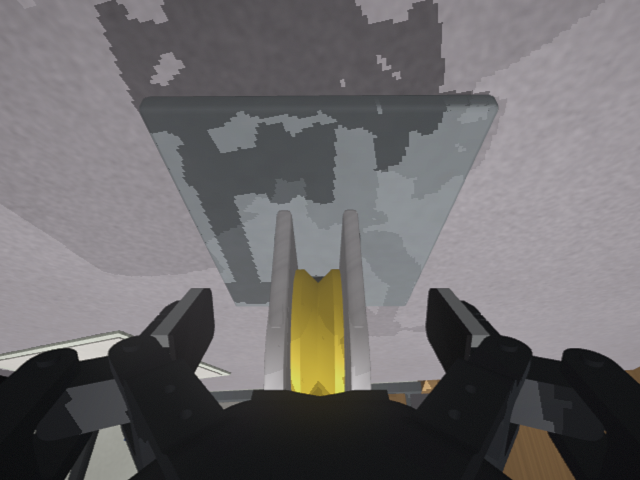

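Call:
send_rows(series=[[0, 0, 0, 0, 0, 0], [0, 0, 0, 0, 0, 0], [0, 0, 0, 0, 0, 0], [0, 0, 0, 0, 0, 0], [0, 0, 0, 0, 0, 0], [0, 0, 0, 0, 0, 0], [0, 0, 0, 0, 0, 0], [0, 0, 0, 0, 0, 0]])

```text
clock: 26.7
eef_pos: [536.0, -212.3, 86.7]
tcp_rot: [-1.571, -0.698, -1.797]
contact_force: [0.1, 0.1, 0.2]
opening: 1.001
```

Call:
send_rows(series=[[0, 0, 0, 0, 0, 0], [0, 0, 0, 0, 0, 0], [0, 0, 0, 0, 0, 0], [0, 0, 0, 0, 0, 0], [0, 0, 0, 0, 0, 0], [0, 0, 0, 0, 0, 0], [0, 0, 0, 0, 0, 0], [0, 0, 0, 0, 0, 0]])

```text
clock: 27.5
eef_pos: [536.0, -212.3, 86.7]
tcp_rot: [-1.571, -0.698, -1.797]
contact_force: [0.0, -0.5, -0.1]
opening: 0.999
```

Run:
```python
from h import *
f,S=chk('t15'); g=shot('wrist','w15'); a=load('w14')
print(cv2.absdiff(a['frame'],g['frame']).mean(), (cv2.absdiff(a['frame'],g['frame']).max(2)>25).sum())
b=load('t13'); c=load('t15'); print((cv2.absdiff(b['frame'],c['frame']).max(2)>25).sum())
for n in ('t12','t15'):
    f=load(n);C=cloud(f);z=C[...,2]; S=np.stack([(C-O)@X,(C-O)@Y,z],-1)
    m=(S[...,0]<15)&(S[...,0]>-25)&(abs(S[...,1])<30)&(abs(S[...,1])>5)&(z>180)&(z<230); q=S[m]; print('eye',len(q),q.min(0),q.max(0),q.mean(0))
```

```text
eye est S -1.3564837901109927 2.6667896290694006 202.58893901861722 rot [-0.    0.02 -0.02] [-0.72  0.5  -0.45] [ 0.273 -0.031  0.011]
0.5389691840277778 2
0
eye 112 [-15.95635831 -16.25436414 181.09443888] [ 13.6434616   20.66363051 218.9584075 ] [ -0.69959044   1.56989699 200.77769239]
eye 111 [ -3.8798155  -15.94750885 181.04963056] [ 12.73841021  21.56030749 212.04134289] [ -0.20565168   1.89088358 199.7611785 ]
```

View pics/t15c.png

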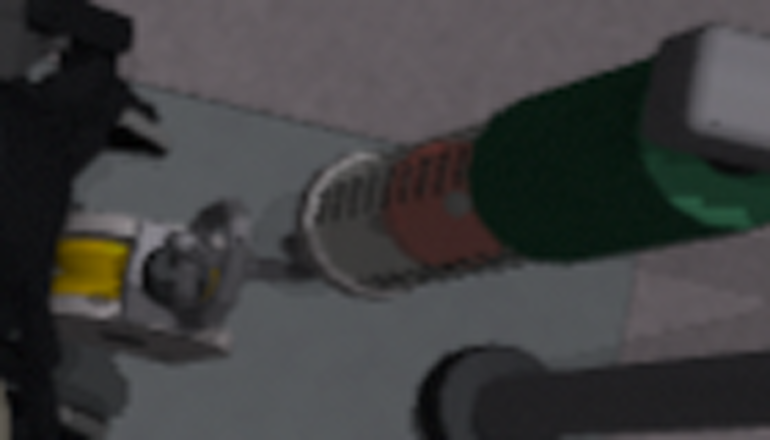

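Call:
send_rows(series=[[0, 0, -0.001, 0, 0, 0], [0, 0, 0, 0, 0, 0]])

```text
clock: 27.8
eef_pos: [534.9, -212.0, 86.7]
tcp_rot: [-1.571, -0.698, -1.797]
contact_force: [0.6, 0.8, 0.4]
opening: 1.0
```

Run:
```python
from h import *
g=shot('wrist','w16')
for n in ('w5','w14','w16'):
    print(n,[ (lambda e: e)(np.flatnonzero(np.abs(np.diff(load(n)['frame'][v,240:400].astype(int).sum(1)))>60)+240) for v in (300,360)])
```

```text
w5 [array([255, 271, 367, 383, 397]), array([265, 266, 267, 285, 291, 292, 344, 353, 372, 373])]
w14 [array([364]), array([263, 282, 283, 289, 290, 334, 343, 344, 350])]
w16 [array([], dtype=int64), array([286, 293, 347, 348, 354])]
```

View pics/w16.png

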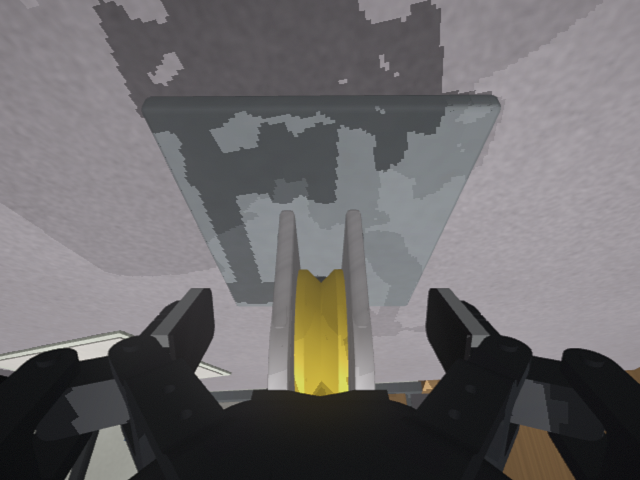

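Call:
send_rows(series=[[0, 0, 0, 0, 0, 0], [0, 0, 0, 0, 0, 0], [0, 0, 0, 0, 0, 0], [0, 0, 0, 0, 0, 0], [0, 0, 0, 0, 0, 0], [0, 0, 0, 0, 0, 0], [0, 0, 0, 0, 0, 0], [0, 0, 0, 0, 0, 0]], gripper=0, squeeze=40)

```text
clock: 28.65
eef_pos: [534.9, -212.1, 86.7]
tcp_rot: [-1.571, -0.698, -1.797]
contact_force: [-1.1, -0.4, 0.1]
opening: 0.37
```

Run:
```python
from h import *
meas(12); f,S=chk('t17'); print(r.sense()['opening'])
```

```text
F [-1.47  0.42  0.1 ] +- [0.12 0.13 0.12] T [ 0.297 -0.047 -0.172] +- [0.01  0.009 0.01 ] eye S -1.33 1.58 202.59 clk 29.25
eye est S -1.3534926343422247 1.6054631144545346 202.5806009119656 rot [ 0.    0.02 -0.02] [-0.1  -0.1   0.87] [ 0.272  0.004 -0.256]
0.3727719425336336
```

View pics/t17c.png

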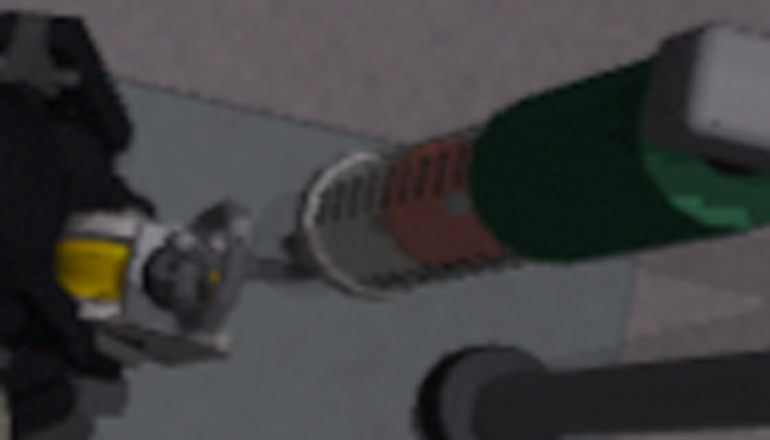

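Call:
send_rows(series=[[0.0006, -0.0008, 0, 0, 0, 0], [0.0012, -0.0014, 0, 0, 0, 0], [0.0016, -0.0019, 0, 0, 0, 0], [0.0016, -0.0019, 0, 0, 0, 0], [0.0016, -0.0019, 0, 0, 0, 0], [0.0016, -0.0019, 0, 0, 0, 0], [0.0016, -0.0019, 0, 0, 0, 0], [0.0016, -0.0019, 0, 0, 0, 0]])

```text
clock: 30.1
eef_pos: [535.1, -212.0, 104.6]
tcp_rot: [-1.571, -0.698, -1.797]
contact_force: [-1.6, 0.4, -1.7]
opening: 0.369
```

Call:
send_rows(series=[[0.0016, -0.0019, 0, 0, 0, 0], [0.0016, -0.0019, 0, 0, 0, 0], [0.0016, -0.0019, 0, 0, 0, 0], [0.0016, -0.0019, 0, 0, 0, 0], [0.0016, -0.0019, 0, 0, 0, 0], [0.0016, -0.0019, 0, 0, 0, 0], [0.0016, -0.0019, 0, 0, 0, 0], [0.0016, -0.0019, 0, 0, 0, 0]])

```text
clock: 30.9
eef_pos: [535.1, -212.1, 124.5]
tcp_rot: [-1.571, -0.698, -1.797]
contact_force: [-0.1, 0.2, -2.8]
opening: 0.369
```

Call:
send_rows(series=[[0.0016, -0.0019, 0, 0, 0, 0], [0.0016, -0.0019, 0, 0, 0, 0], [0.0016, -0.0019, 0, 0, 0, 0], [0.0016, -0.0019, 0, 0, 0, 0], [0.0016, -0.0019, 0, 0, 0, 0], [0.0016, -0.0019, 0, 0, 0, 0], [0, 0, 0, 0, 0, 0], [0, 0, 0, 0, 0, 0]])

```text
clock: 31.7
eef_pos: [535.0, -212.1, 139.3]
tcp_rot: [-1.571, -0.698, -1.797]
contact_force: [-0.1, 0.2, -4.9]
opening: 0.371
```

Run:
```python
from h import *
meas(6); f,S=chk('t18'); z=S[...,2]
m=(S[...,0]<15)&(S[...,0]>-25)&(abs(S[...,1])<30)&(abs(S[...,1])>7)&(z>240)&(z<300); q=S[m]; print('eye',len(q),q.min(0),q.max(0),q.mean(0))
```

```text
F [-0.22  0.19 -4.21] +- [0.17 0.22 0.18] T [ 0.726 -0.179 -0.007] +- [0.011 0.007 0.012] eye S -1.26 1.61 255.02 clk 32.0
eye est S -1.265225809710749 1.6375720062739525 255.04169084727818 rot [ 0.01  0.03 -0.02] [-0.1   0.03 -3.57] [ 0.731 -0.187  0.03 ]
eye 66 [ -3.41669562 -16.18250857 240.2158063 ] [  3.14968929  19.58293919 258.93821291] [ -0.6902695   -2.65790304 251.1290472 ]
```

View pics/t18c.png

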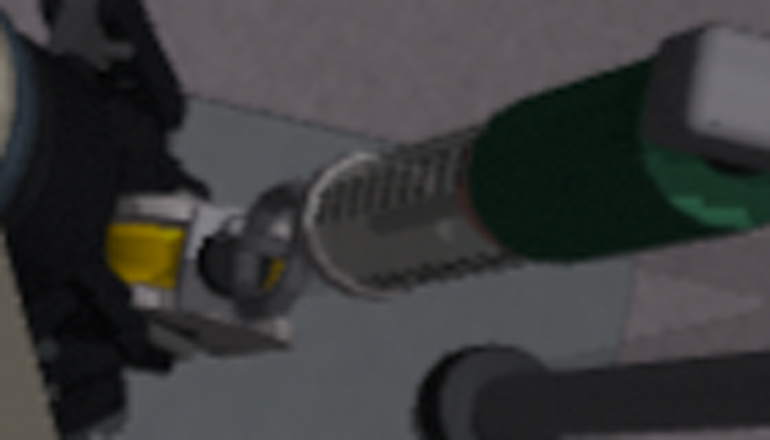

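Call:
send_rows(series=[[0.0026, -0.0031, 0, 0, 0, 0], [0.0026, -0.0031, 0, 0, 0, 0], [0.0026, -0.0031, 0, 0, 0, 0], [0.0025, -0.0029, 0, 0, 0, 0], [0, 0, 0, 0, 0, 0], [0, 0, 0, 0, 0, 0]])

```text
clock: 32.65
eef_pos: [535.1, -212.2, 155.4]
tcp_rot: [-1.571, -0.698, -1.798]
contact_force: [0.2, 0.2, -4.0]
opening: 0.369
```

Run:
```python
from h import *
f,S=chk('t19')
```

```text
eye est S -1.2338986496996633 1.6301754161436208 271.0903546778586 rot [-0.01  0.02 -0.02] [ 0.43 -0.14 -4.07] [ 0.733 -0.188 -0.008]
```

Call:
send_rows(series=[[-0.0038, -0.0032, 0, 0, 0, 0], [-0.0038, -0.0032, 0, 0, 0, 0], [-0.0038, -0.0032, 0, 0, 0, 0], [-0.0038, -0.0032, 0, 0, 0, 0], [-0.0038, -0.0032, 0, 0, 0, 0], [-0.0038, -0.0032, 0, 0, 0, 0], [-0.0038, -0.0032, 0, 0, 0, 0], [0, 0, 0, 0, 0, 0]])

```text
clock: 33.5
eef_pos: [543.2, -177.7, 155.3]
tcp_rot: [-1.571, -0.698, -1.797]
contact_force: [-0.1, 0.1, -5.4]
opening: 0.368
```

Run:
```python
from h import *
f,S=chk('t20')
# out tray centre
c=np.array([[643.1,171.8],[652,14.2],[424,.6],[415,157]]).mean(0); print(c)
```

```text
eye est S -36.32643895431149 1.7757675281848113 271.1672274314981 rot [-0.02  0.04 -0.02] [-0.37 -0.44 -3.67] [ 0.754 -0.198 -0.011]
[533.525  85.9  ]
```

View pics/t20c.png

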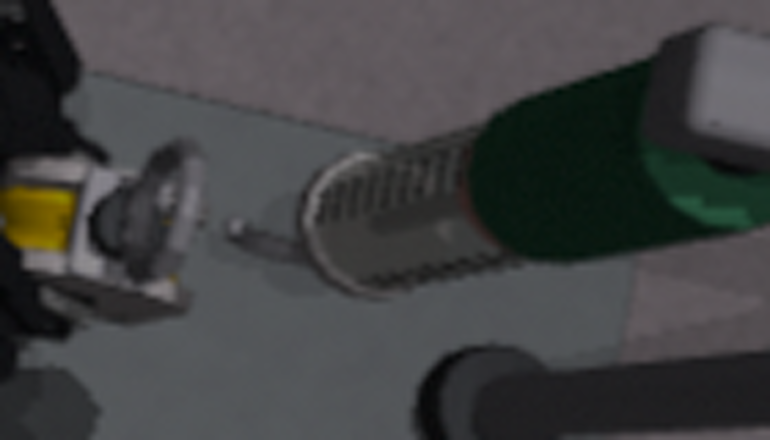

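Run:
```python
from h import *
T=np.array([533.5,80,271.])
print(T+OFF)
plan([(T+OFF,tilt(40),32)])
```

```text
[532.6  74.  155.1]
[[-0.0233,-0.0195,-0.0083,-0,0.01,-0],[-0.0233,-0.0195,-0.0084,-0.01,0,-0],[-0.0233,-0.0196,-0.0083,0,0.01,-0.01],[-0.0233,-0.0195,-0.0083,-0,0,0],[-0.0234,-0.0195,-0.0084,-0,0.01,-0],[-0.0233,-0.0195,-0.0083,-0.01,0,-0],[-0.0233,-0.0196,-0.0084,-0,0.01,-0.01],[-0.0233,-0.0195,-0.0083,-0,0,0]]
```

Call:
send_rows(series=[[-0.012, -0.0098, -0.0042, 0, 0, 0], [-0.0233, -0.0195, -0.0083, 0, 0, 0], [-0.0233, -0.0195, -0.0083, 0, 0, 0], [-0.0233, -0.0195, -0.0083, 0, 0, 0], [-0.0233, -0.0195, -0.0083, 0, 0, 0], [-0.0233, -0.0195, -0.0083, 0, 0, 0], [-0.0233, -0.0195, -0.0083, 0, 0, 0], [-0.0233, -0.0195, -0.0083, 0, 0, 0]])

```text
clock: 34.35
eef_pos: [533.1, 59.9, 154.9]
tcp_rot: [-1.571, -0.698, -1.797]
contact_force: [1.2, 0.2, -4.7]
opening: 0.372
```

Call:
send_rows(series=[[-0.0113, -0.0097, -0.0041, 0, 0, 0], [0, 0, 0, 0, 0, 0], [0, 0, 0, 0, 0, 0]])

```text
clock: 34.65
eef_pos: [532.6, 73.3, 155.0]
tcp_rot: [-1.571, -0.698, -1.796]
contact_force: [0.3, 0.5, -5.0]
opening: 0.368
```

Run:
```python
from h import *
p,M,s=pose(); print(p,s['contact_force'],np.degrees(R.from_matrix(M.T@tilt(40)).as_rotvec()))
shot('top','t21');shot('side','s21');shot('wrist','w21')
f=load('t21');C=cloud(f);z=C[...,2]
e=p-OFF
t=(abs(C[...,0]-e[0])<30)&(abs(C[...,1]-e[1])<20)&(z>e[2]-25)&(z<e[2]+20); q=C[t]; print(e,len(q),q.min(0),q.max(0))
T=np.array([533.5,80,170.]); plan([(T+OFF,tilt(40),15)])
```

```text
[532.59314411  73.28668128 155.03157254] [ 0.30389984  0.47121831 -4.99844127] [-0.02281504  0.06103246  0.02027288]
[533.49314411  79.28668128 270.93157254] 131 [515.88058943  70.19027044 246.21343534] [552.21704447  82.39770373 278.6920054 ]
[[-0.0094,0.0109,-0,0.01,-0,0],[-0.0095,0.0109,-0.0001,0,-0,0],[-0.0094,0.0109,-0,0.01,-0.01,0],[-0.0095,0.0109,-0.0001,0,0,0],[-0.0094,0.0109,-0,0.01,-0,0.01],[-0.0095,0.011,-0,0.01,-0,-0],[-0.0094,0.0109,-0.0001,0,-0,-0]]
```

View pics/t21.png

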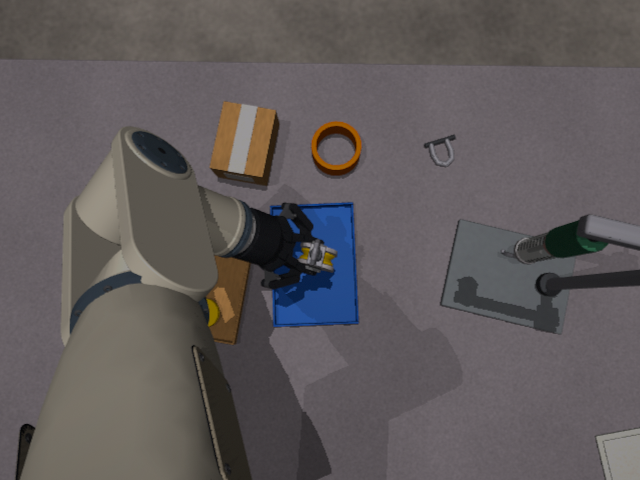

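View pics/w21.png

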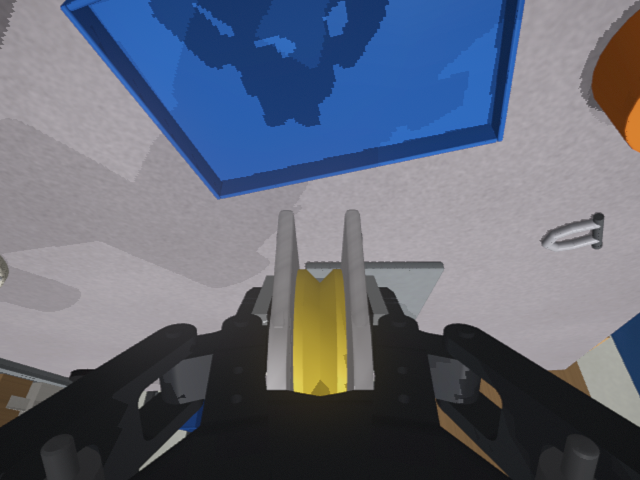

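View pics/s21.png

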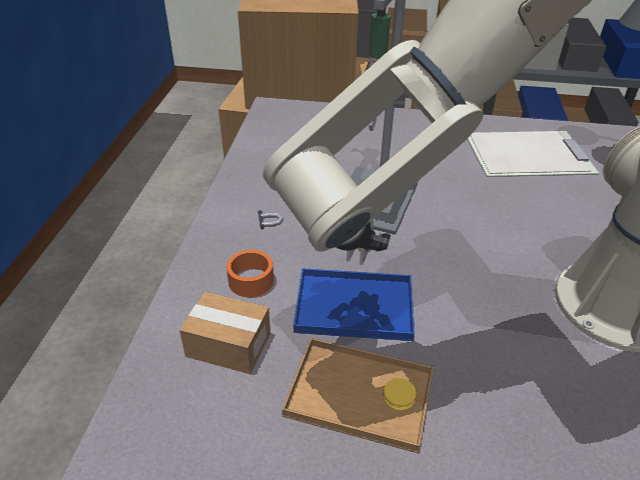

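Block held upright over the tray; hook empty. Lower it.

Call:
send_rows(series=[[-0.005, 0.0058, 0, 0, 0, 0], [-0.0094, 0.0109, 0, 0, 0, 0], [-0.0094, 0.0109, 0, 0, 0, 0], [-0.0094, 0.0109, 0, 0, 0, 0], [-0.0094, 0.0109, 0, 0, 0, 0], [-0.0094, 0.0109, 0, 0, 0, 0], [-0.0094, 0.0109, 0, 0, 0, 0], [-0.0045, 0.0052, 0, 0, 0, 0]])

```text
clock: 35.6
eef_pos: [532.4, 74.7, 52.4]
tcp_rot: [-1.573, -0.699, -1.796]
contact_force: [-0.2, -0.4, -4.7]
opening: 0.368
```

Call:
send_rows(series=[[-0.0064, 0.0077, 0, 0, 0, 0], [-0.0064, 0.0077, 0, 0, 0, 0], [0, 0, 0, 0, 0, 0], [0, 0, 0, 0, 0, 0]])

```text
clock: 36.0
eef_pos: [533.0, 74.7, 34.2]
tcp_rot: [-1.571, -0.698, -1.797]
contact_force: [-0.7, 0.1, -4.5]
opening: 0.371
```

Run:
```python
from h import *
p,M,s=pose(); print(p-OFF,'foot',p[2]-OFF[2]-137,s['contact_force'])
f=shot('top','t22')
C=cloud(f);z=C[...,2];e=p-OFF
t=(abs(C[...,0]-e[0])<30)&(abs(C[...,1]-e[1])<20)&(z>e[2]-25)&(z<e[2]+20); q=C[t]; print(len(q),q.min(0),q.max(0))
meas(6)
```

```text
[533.90436331  80.73038597 150.07205236] foot 13.072052364651313 [-0.67777445  0.07360471 -4.51068153]
97 [516.38500783  72.01237801 126.76564348] [551.82215585  84.80319887 159.63531734]
F [-0.37  0.26 -4.24] +- [0.2  0.06 0.25] T [ 0.743 -0.184  0.016] +- [0.007 0.004 0.012] eye S -280.54 -64.58 150.47 clk 36.35
```

Call:
send_rows(series=[[-0.0013, 0.0015, 0, 0, 0, 0], [-0.0013, 0.0015, 0, 0, 0, 0], [-0.0013, 0.0015, 0, 0, 0, 0], [-0.0007, 0.0008, 0, 0, 0, 0], [-0.0007, 0.0008, 0, 0, 0, 0], [0, 0, 0, 0, 0, 0], [0, 0, 0, 0, 0, 0]])

```text
clock: 37.05
eef_pos: [533.0, 74.9, 26.0]
tcp_rot: [-1.571, -0.698, -1.797]
contact_force: [-0.2, -0.4, -3.9]
opening: 0.369
```

Run:
```python
from h import *
meas(6)
```

```text
F [-0.24  0.07 -4.61] +- [0.28 0.16 0.12] T [ 0.755 -0.17   0.009] +- [0.011 0.006 0.006] eye S -280.52 -64.8 142.02 clk 37.35
```

Call:
send_rows(series=[[-0.0004, 0.0005, 0, 0, 0, 0], [-0.0004, 0.0005, 0, 0, 0, 0], [0, 0, 0, 0, 0, 0], [0, 0, 0, 0, 0, 0]])

```text
clock: 37.75
eef_pos: [533.1, 74.8, 25.4]
tcp_rot: [-1.571, -0.698, -1.798]
contact_force: [-2.3, 1.1, 6.6]
opening: 0.369
```

Run:
```python
from h import *
meas(6)
```

```text
F [-2.09  1.74  5.8 ] +- [0.12 0.1  0.18] T [ 0.177  0.196 -0.179] +- [0.007 0.015 0.016] eye S -280.48 -64.76 141.35 clk 38.05
```

Call:
send_rows(series=[[0.0002, -0.0003, 0, 0, 0, 0], [0, 0, 0, 0, 0, 0], [0, 0, 0, 0, 0, 0]])

```text
clock: 38.35
eef_pos: [533.1, 74.9, 25.5]
tcp_rot: [-1.571, -0.698, -1.797]
contact_force: [-2.1, 1.1, 5.8]
opening: 0.371
```

Call:
send_rows(series=[[0, 0, 0, 0, 0, 0], [0, 0, 0, 0, 0, 0], [0, 0, 0, 0, 0, 0], [0, 0, 0, 0, 0, 0], [0, 0, 0, 0, 0, 0], [0, 0, 0, 0, 0, 0], [0, 0, 0, 0, 0, 0]], gripper=1)

```text
clock: 39.05
eef_pos: [533.0, 74.9, 25.1]
tcp_rot: [-1.571, -0.698, -1.797]
contact_force: [-0.9, 0.6, -0.4]
opening: 1.004
```

Run:
```python
from h import *
s=r.sense(); print(s['opening'],s['contact_force'])
shot('wrist','w23')
p,M,s=pose(); plan([(p-60*M[:,1],None,15),(p-160*M[:,1]+[0,0,60],None,35)])
```

```text
1.0038220339353094 [-0.92558912  0.56252529 -0.35873187]
[[0,-0.015,-0,0,0,0],[-0,-0.015,0,0,0,0],[-0,-0.015,0,0,0,0],[-0,-0.015,0,0,0,0],[0.0077,-0.0292,-0,0,0,0],[0.0077,-0.0292,-0,0,0,0],[0.0077,-0.0292,-0,0,0,0],[0.0077,-0.0292,-0,0,0,0]]
[[0.0078,-0.0292,-0,0,0,0]]
```

View pics/w23.png

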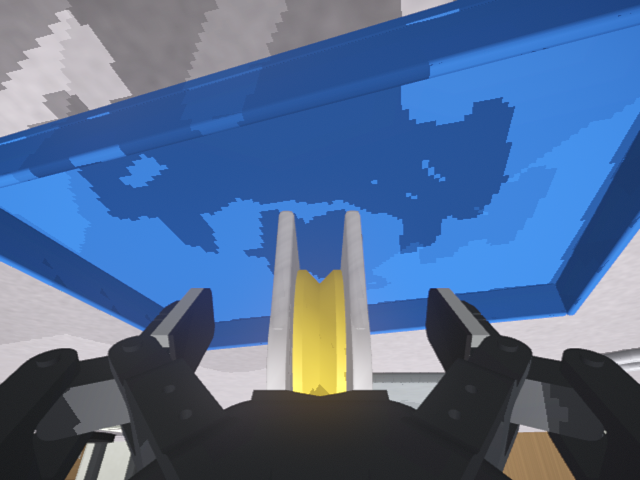

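Released and standing in the blue tray. Back the hand away along its axis.

Call:
send_rows(series=[[0, -0.008, 0, 0, 0, 0], [0, -0.015, 0, 0, 0, 0], [0, -0.015, 0, 0, 0, 0], [0, -0.015, 0, 0, 0, 0], [0, -0.015, 0, 0, 0, 0], [0.0077, -0.0292, 0, 0, 0, 0], [0.0077, -0.0292, 0, 0, 0, 0], [0.0077, -0.0292, 0, 0, 0, 0]])

```text
clock: 39.9
eef_pos: [551.6, 156.2, 161.1]
tcp_rot: [-1.571, -0.697, -1.797]
contact_force: [0.2, 0.1, 0.5]
opening: 0.999
```

Call:
send_rows(series=[[0.0077, -0.0292, 0, 0, 0, 0], [0.0077, -0.0292, 0, 0, 0, 0], [0.0077, -0.0292, 0, 0, 0, 0], [0, 0, 0, 0, 0, 0], [0, 0, 0, 0, 0, 0], [0, 0, 0, 0, 0, 0]])

```text
clock: 40.5
eef_pos: [559.6, 192.4, 240.6]
tcp_rot: [-1.573, -0.699, -1.796]
contact_force: [0.3, -0.3, -0.0]
opening: 0.998
```

Run:
```python
from h import *
p,M,s=pose(); print(p,s['contact_force'],s['qvel'].round(3))
f=shot('top','t24');shot('wrist','w24');shot('side','s24')
C=cloud(f);z=C[...,2]
t=(abs(C[...,0]-534)<45)&(abs(C[...,1]-81)<45)&(z>12)
for lo,hi in((100,125),(125,160),(12,90)):
    q=C[t&(z>lo)&(z<hi)]; print(lo,len(q),q.min(0),q.max(0),cv2.minAreaRect(q[:,:2].astype(np.float32)))
f=load('t24');a=load('top0')
d=(cv2.absdiff(f['frame'],a['frame']).max(2)>40); print('stand-area diff',d[200:340,440:640].sum())
```

```text
[559.61943962 192.43959062 240.5862889 ] [ 0.27208939 -0.28287608 -0.03264717] [-0.004  0.009  0.009 -0.     0.001 -0.   ]
100 15 [516.18437676  70.70058255 101.47219234] [546.81975393  78.61361072 122.79579401] ((531.5123901367188, 74.70365142822266), (1.2488089799880981, 31.619796752929688), 77.60648345947266)
125 93 [515.56144415  70.47140955 127.27432235] [550.51892973  83.34511905 150.13738481] ((533.1492309570312, 77.1974105834961), (7.08317232131958, 36.064109802246094), 77.37771606445312)
12 454 [511.99118136  45.75360127  13.93376118] [555.35292654 107.58205599  87.17846578] ((533.4154663085938, 77.03135681152344), (59.74867630004883, 32.25489807128906), 77.16963958740234)
stand-area diff 0
```

View pics/t24.png

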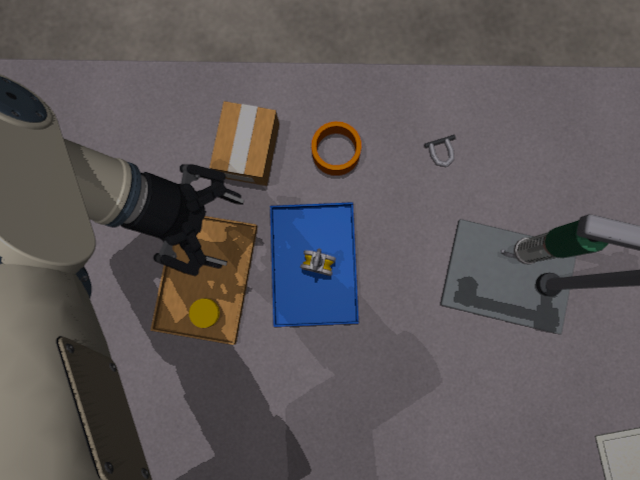

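View pics/w24.png

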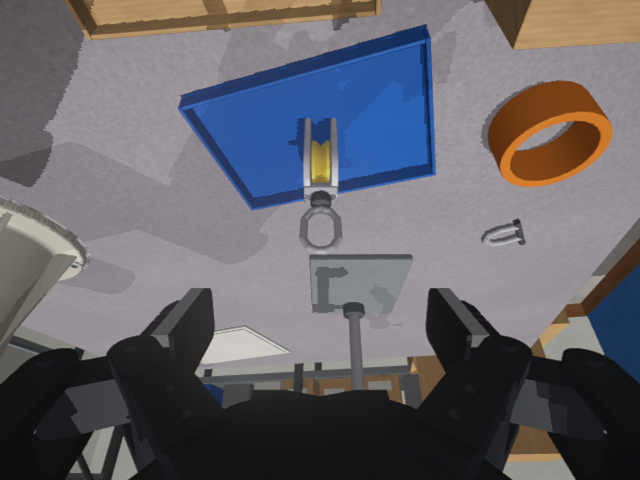

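View pics/s24.png

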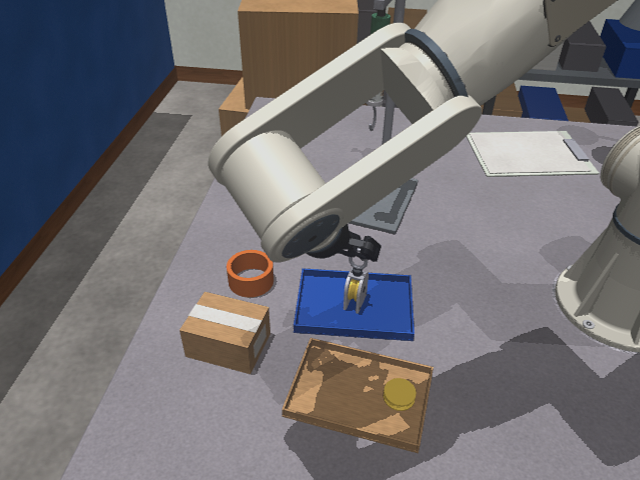

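Run:
```python
from rig import r
print(r.sense()['clock']); print(r.sign_off())
```

```text
40.65
the job is handed in; nothing more can be done
None
```

The pulley block has been weighed and now stands upright in the blue tray. I handed the job in at 40.65 s, and it reported no verdict.

- **Weighing:** I lowered the block onto the hook at about 25 mm/s until the wrist force read about 0 N, then opened the fingers. It hung untouched for about 3 s, and pictures taken 2.5 s apart showed no motion. The wrist-force readings put its weight at about 4.2–4.3 N (about 0.43 kg), which matches the roughly 42 mm of hook travel.
- **Taking off and placing:** I gripped the block again, lifted it off at the same speed and set it down.
- **Last checks:** The top camera puts the block near the tray's centre, with the eye's top at about 150 mm. That agrees with the foot being flat on the floor, allowing for the camera's 2 mm or so of error. The hand is clear and the wrist force is about 0 N. The stand and hook area looks the same as in the first picture, so the hook is back at zero. Sheave, carton, tape and shackle look to be where they were in the camera views; I did not measure their positions.
- **Didn't go as expected:** Before letting go, a small sideways correction of the eye raised the side force on the hook to about 5 N, below the 12 N limit. I moved back until it was under 1 N before opening the fingers. At the set-down, the block pressed on the tray floor with about 10 N until I opened the fingers.

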